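Check the bit caddies back into the rack

ROBOT

A 7-joint arm with a two-finger parallel gripper is mounted at the origin on the work surface. World frame = base frame: x ahead of the robot, y to its left, z up, the work surface at z = 0. Lengths are in m, angles in rad, forces in N, time in s.
With the tool pointing down it reaches from about 0.425 to 0.925 m from the base axis. Payload 6.8 kg.
Tool frame: the origin (TCP) lies on the centre line of the jaws, within the pads' length; the fingertips stand 17 mm ahead of it and the grasp point (between the pads) lies 2 mm behind it; z points along the fingers, x is the direction in which the jaws open and shut, and the axes are right-handed (so a half turn about z gives the same grasp; the last joint's range is limited). The gripper opens to 85 mm and grips with 20 to 120 N. Pads are 22 mm wide; open, the fingers measure 114 mm over their backs; the gripper's body (76 mm by 85 mm) begins 54 mm behind the grasp point. The pads swing forward as they close: fully open they stand 13 mm farther back than shut.
Start: joints at [-1.237, 0.477, 0.022, 1.555, -0.011, 1.109, -0.083], TCP at [0.289, 0.61, 0.248] pointing down, gripper open.
Joint ranges: [-2.96, 2.96], [-0.34, 2.1], [-1.41, 1.46], [0.24, 2.44], [-1.37, 4.51], [0.17, 1.92], [-2.96, 2.96]. Speed limits (rad/s): [2.39, 2.39, 3.14, 3.14, 3.14, 3.14, 3.14].

INTERFACE

Orientations are given as a unit quaternion [w, x, y, z].
In Python, from station import status, read_camera, camera_model, bot gives the robot as it stands.
- The arm moves only by the tool arm_command, never from a script. Its argument "series" is a list of rows, each a list of 3 entries, a list of its own where there are three numbers: the finger opening in mm, from 0 to 85.4, then the shift along the tool's x, y, z in mm, then the turn about the tool's z in rad. In form: [[gripper, [dx, dy, dz], roll], ...]. A call has 1 to 8 rows; each row is the pose to reach, as a shift and turn from the pose commanded when the call began, along the tool's axes at that moment; what a row does not reach only later rows make up. A row lasts 1/8 s, in which the tool goes at most 62.5 mm and 10.7 degrees, less where a joint would pass 70% of its speed; a pose out of reach is approached as far as the arm can. A call with a gripper value outside its range is refused whole. The fingers move at their own pace and stop on an object; "squeeze" is the grip in N (left out, the last holds). Time passes only in rows, so rows that repeat a pose let the fingers close. It gives the time, the measured TCP pose, the force and the opening at its end, in the units of the state.
- status.get_obs(): the state, without advancing time (a new reading comes with each control period).
- read_camera(name): name is "scene" or "top" or "wrist"; returns the picture (400x640x3 uint8, blue, green, red); there is no depth.
- camera_model(name): a dict with "fov_y" (degrees; the focal length in pixels is half the picture's height over the tangent of half this angle, whatever the lens; pixels are square), "cx", "cy" (the principal point, pixels), "R" (3x3) and "t" (3): a world point X has camera coordinates R X + t. Camera axes: x right, y down, z forward; pixel columns grow to the right and rows downward; lengths in m; the calibration is good to about 2 mm. A picture is of the moment at which its call begins: read the wrist's pose just before it. camera_model takes no time and is no camera call; for the wrist camera it gives the pose at the moment of the call.
- bot.hand_in(): hands the job in, once; it reports no verdict.
The state is a dict: "t": time; "q": joint angles; "joint_vel": joint speeds; "joint_torque": joint torques, N m; "eef_pos": TCP position; "tool_rot": TCP orientation; "contact_force": force on the tool from outside, world axes, zero at the start; "torque": the same for the moment, N m; "gripper_width": opening from 0.0 (shut) to 1.0 (fully open).
Only numpy, scipy, OpenCV 4.12 (cv2) and the standard library are available. Lean on these libraries where they do the work, as an engineer would, in place of code of your own. Each camera call takes 0.05 s, during which the arm holds its last target.

TASK

Unlock the check-in box by turning its metal lock knob anticlockwise until it clicks over; then hang every bit caddy that stands loose on the bench by its hook on the black rail rack, one to an empty place, lowering it between the hanging caddies without knocking those out of place. Then turn the box's black dial clockwise to click mark 5 (the long mark is 0), let go of it there, and last turn the lock knob clockwise again until it clicks over. Leave the other things on the bench alone.

Things in the scene. Friction and masses are not known exactly. Their poses are not given: they have to be found in the camera images.
- caddy0: Loose bit caddy standing on the bench, may be absent (None). Block 34 (x) x 46 (y) x 60 (z) mm, 0.14 kg, origin at the centre of its underside, z up. A hook above it points to +x (away from the robot): see caddy1. On top, centred over the origin, a black lifting stem 14 mm thick in x, 20 mm wide in y, from 112 to 160 mm height: grip it across x at about 138 mm.
- caddy1: Loose bit caddy, same as caddy0, may be absent (None). All caddies' hooks: shank and hook 20 mm wide in y; hook underside 104 mm above the origin, hook top 112 mm; the lip hangs down to 78 mm; the throat is open from x = 17 mm (the shank's back) to x = 35 mm (the lip's inside); the lip ends at x = 41 mm.
- caddy2: Loose bit caddy, same shape as caddy0 and caddy1, may be absent (None). All loose ones stand upright in front of the rack at the start.
- caddy3: Loose bit caddy, same shape as caddy0 and caddy1, may be absent (None).
- hung0: A caddy of the same make that already hangs on the rail (loose, may be knocked off); same shape, origin and axes as caddy0. Leave it hanging. Hanging places are counted from the rack's right (-y) end: this one is in place 1 of 9.
- hung1: A caddy of the same make that already hangs on the rail (loose, may be knocked off); same shape, origin and axes as caddy0. Leave it hanging. Hanging places are counted from the rack's right (-y) end: this one is in place 3 of 9.
- hung2: A caddy of the same make that already hangs on the rail (loose, may be knocked off); same shape, origin and axes as caddy0. Leave it hanging. Hanging places are counted from the rack's right (-y) end: this one is in place 5 of 9.
- hung3: A caddy of the same make that already hangs on the rail (loose, may be knocked off); same shape, origin and axes as caddy0. Leave it hanging. Hanging places are counted from the rack's right (-y) end: this one is in place 7 of 9.
- hung4: A caddy of the same make that already hangs on the rail (loose, may be knocked off); same shape, origin and axes as caddy0. Leave it hanging. Hanging places are counted from the rack's right (-y) end: this one is in place 9 of 9.
- rack: Fixed black flat rail, 10 mm thick (x), 550 mm long (y), top 130 mm and underside 100 mm above the bench, on two end posts, with a thin rest bar (30 to 45 mm) flush below. Origin on the bench under the rail's middle, x away from the robot, z up. 9 places 56 mm apart in y; 2, 4, 6, 8 are empty. Hanging, a caddy lies flat on the front, origin at x = -22 mm, z = 26 mm, its x along the rack's x.
- gap0 (a point): Middle of the rail's top edge (130 mm above the bench) at empty place 2 of 9, axes as the rack's.
- gap1 (a point): Middle of the rail's top edge (130 mm above the bench) at empty place 4 of 9, axes as the rack's.
- gap2 (a point): Middle of the rail's top edge (130 mm above the bench) at empty place 6 of 9, axes as the rack's.
- gap3 (a point): Middle of the rail's top edge (130 mm above the bench) at empty place 8 of 9, axes as the rack's.
- dial_grip (a point): On the dial's vertical axis, 83 mm above the bench, mid finger bar, at the height to grip. Black disc (radius 36 mm, top 60 mm above the bench) with a bar 60 mm long, 14 mm thick, up to 95 mm. The bar runs along this point's x axis, which turns with the dial; white pointer at the -x end. It sits on a grey box 130 x 230 x 50 mm, 110 mm left of the lock knob; 7 white marks, the long one is 0.
- dial (a joint): Dial angle, rad, growing clockwise seen from above. 7 detents (clicks) at 0, 0.4, 0.8 .. 2.4 rad for marks 0 to 6; let go, it springs into the nearest; about 0.1 N m to click on. Mark 5 is 2.0 rad. It starts at mark 0, 1 or 2 (rarely poised midway between two) and stops at -0.1 and 2.5 rad.
- lock_grip (a point): On the lock knob's vertical axis, 84 mm above the bench, at the height to grip. A bare metal wing 64 mm long, 12 mm thick, from 62 to 96 mm above the bench, along this point's x axis, which turns with it, on a round hub of radius 20 mm.
- lock (a joint): Lock knob angle, rad, growing clockwise seen from above; starts locked, at 1.08 to 1.3. One stiff detent (about 0.2 N m), felt from 0.5 to 1.0, clicks over at about 0.75; below 0.58 it is unlocked, above 0.92 locked; it stops at 0 and 1.35. It stays where it is left on either side.
- hex_keys: Stand of chrome hex keys, 50 x 110 x 130 mm, bystander. Leave alone; origin at the centre of its underside.
- mallet: Blue mallet lying on the bench, head 64 mm thick and 100 mm long, handle to its -x, 240 mm; bystander. Leave alone; origin at the centre of its underside.
- jar: Glass jar of radius 36 mm, 100 mm tall, bystander, right of the loose caddies. Leave alone; origin at the centre of its underside.
- tape: Grey tape measure, 70 x 32 x 62 mm, bystander. Leave alone; origin at the centre of its underside.
- wrench: Steel spanner, 180 mm long, lying flat, bystander. Leave alone; origin at the centre of its underside.
There are look-alikes about, which are no part of the job. What is shaped like the hung3 but purple is not meant.

How it is judged:
On the way, in this order (a step that is already met when the one before it is completed fails the run):
1. the lock knob has clicked over anticlockwise (unlocked) (value of joint lock below 0.58 rad), for 0.2 s.
2. every loose caddy hangs on the rack's rail (x of caddy0 in the frame of rack between -0.034 and -0.012 m and y of caddy0 in the frame of rack between -0.2 and 0.2 m and z of caddy0 in the frame of rack between 0.018 and 0.034 m and angle between each of caddy0, caddy1, caddy2, caddy3's own z axis and vertical below 0.2 rad and linear speed of each of caddy0, caddy1, caddy2, caddy3 below 0.05 m/s and x of caddy1 in the frame of rack between -0.034 and -0.012 m and y of caddy1 in the frame of rack between -0.2 and 0.2 m and z of caddy1 in the frame of rack between 0.018 and 0.034 m and x of caddy2 in the frame of rack between -0.034 and -0.012 m and y of caddy2 in the frame of rack between -0.2 and 0.2 m and z of caddy2 in the frame of rack between 0.018 and 0.034 m and x of caddy3 in the frame of rack between -0.034 and -0.012 m and y of caddy3 in the frame of rack between -0.2 and 0.2 m and z of caddy3 in the frame of rack between 0.018 and 0.034 m), for 0.3 s.
3. the dial rests at click mark 5 (value of joint dial between 1.88 and 2.12 rad and velocity of joint dial between -0.2 and 0.2 rad/s and contact force between the fingers and dial below 0.1 N), for 0.3 s.
4. the lock knob has clicked over clockwise (locked) (value of joint lock above 0.92 rad), for 0.2 s.
At the end, for the whole second after the job is handed in: Every caddy present hangs by its hook over the rail in an empty place (origin 18 to 34 mm above the bench, at rest, tilt under 0.2 rad); the five already hanging still hang; the dial is within 0.12 rad of click 5 (2.0 rad), the lock beyond 0.92 rad (all of step 2 and angle between each of hung0, hung1, hung2, hung3, hung4's own z axis and vertical below 0.3 rad and z of each of hung0, hung1, hung2, hung3, hung4 in the frame of rack above 0.016 m and value of joint dial between 1.88 and 2.12 rad and velocity of joint dial between -0.2 and 0.2 rad/s and value of joint lock above 0.92 rad); the robot touches nothing.
It fails at once if a caddy that was already hanging is dislodged or pushed more than 20 mm (distance of any of hung0, hung1, hung2, hung3, hung4 from where it was at the start of the episode above 0.02 m or angle between any of hung0, hung1, hung2, hung3, hung4's own z axis and vertical above 0.5 rad).
It fails at once if another thing on the bench is pushed more than 30 mm (distance of any of hex_keys, mallet, jar, tape, wrench from where it was at the start of the episode above 0.03 m).
Of caddy0, caddy1, caddy2, caddy3 only 3 to 4 are there at a start; the rules pass over those that are not, and their reading is None.
Once in a run the grip may slacken for a moment while it holds something.
It also fails if it takes over 208 s, if anything falls off the work surface, if the arm or the gripper's body presses on something with over 40 N, if the wrist force passes 120 N, or if a joint passes its speed limit or range.

## Working session

There is one attempt and no reset: what is moved stays moved. The work goes in short steps, Python scripts to look and compute and a tool call to move; the robot and the scene stay as the last step left them, time stands still between calls to the robot, and variables do not carry over. Pictures are saved under pics/ and viewed, and the job is handed in when it is done.

Besides the shell and the picture viewer there is one more tool, called after "Emit:" by a JSON object that holds its "method" and its "body". arm_command: Moves the arm, as the interface text tells. Its arguments: {"type":"object","properties":{"series":{"type":"array"},"squeeze":{"type":"number"}},"required":["series"]}

```bash
ls; mkdir -p pics; python3 - <<'E'
from station import status, read_camera, camera_model, bot
import cv2
o=status.get_obs();print(o)
for n in ["scene","top","wrist"]:
    m=camera_model(n);print(n,m)
    cv2.imwrite(f"pics/{n}0.png",read_camera(n))
E
```

```text
pics
{'t': 0.0, 'q': array([-1.237129  ,  0.47777297,  0.02235147,  1.55644564, -0.01148097,
        1.10931138, -0.0830827 ]), 'joint_vel': array([ 7.40746928e-05, -7.13939518e-04, -4.54408126e-04, -9.86430602e-04,
       -4.96392718e-04,  9.06172223e-04,  4.71035475e-04]), 'joint_torque': array([ 3.31811361e-05, -5.96457195e+01,  1.60807963e+00, -2.81191170e+01,
        1.25291423e-02,  9.36638389e-03,  4.15559043e-06]), 'eef_pos': array([0.288371  , 0.60968084, 0.24734658]), 'tool_rot': array([ 5.48025120e-04,  8.44838196e-01,  5.35021125e-01, -7.19554125e-04]), 'contact_force': array([ 0.03726567,  1.5031583 , -0.11474619]), 'torque': array([-0.06728515, -0.05061554,  0.03745117]), 'gripper_width': 1.001380410920088}
scene {'fov_y': 54.6138191219181, 'cx': 312.1566806706877, 'cy': 200.6114507631487, 'R': array([[-0.8493711 ,  0.52778266, -0.00376767],
       [ 0.39489269,  0.63073998, -0.66800213],
       [-0.35018352, -0.56886953, -0.74414983]]), 't': array([ 0.45291857, -0.17838568,  1.56094589])}
top {'fov_y': 56.905676552531986, 'cx': 318.956069584512, 'cy': 200.23944731577072, 'R': array([[-0.02270237, -0.9993689 ,  0.02732039],
       [-0.9832092 ,  0.0173693 , -0.18165345],
       [ 0.18106427, -0.03098562, -0.98298302]]), 't': array([0.0330986 , 0.57566587, 1.15604384])}
wrist {'fov_y': 64.02618494891826, 'cx': 317.53234198305535, 'cy': 205.53661775680214, 'R': array([[ 0.42702313,  0.90423691, -0.0026189 ],
       [ 0.86216135, -0.40627643,  0.30268345],
       [ 0.27263355, -0.13151075, -0.95308755]]), 't': array([-0.6746349 , -0.04021218,  0.37879337])}
```

View pics/scene0.png

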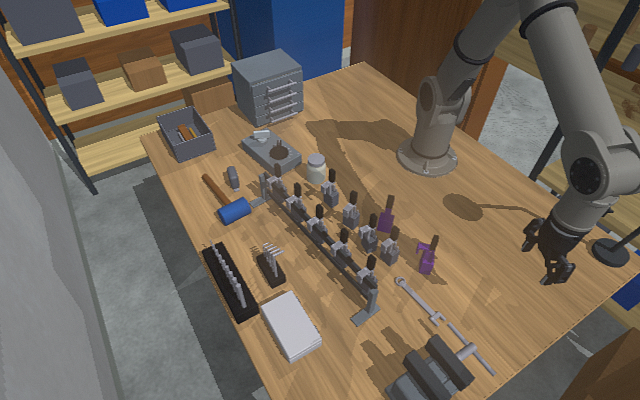

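View pics/top0.png

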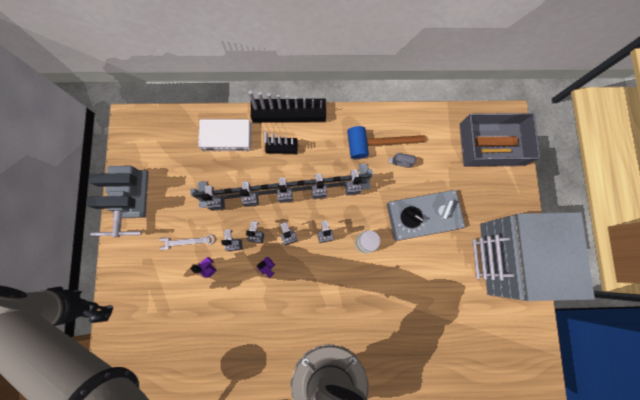

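View pics/wrist0.png

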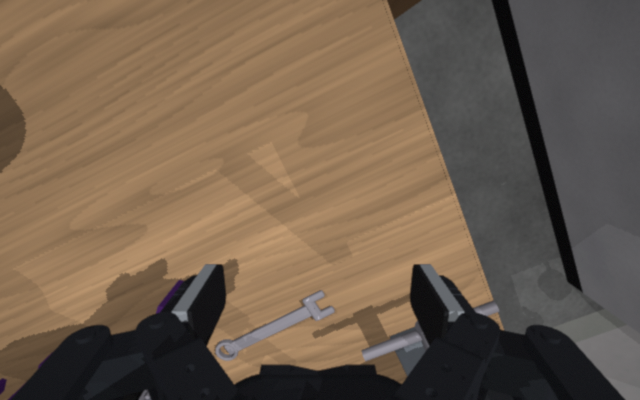

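```bash
cat > h.py <<'E'
import numpy as np, cv2
from station import status, read_camera, camera_model, bot
from scipy.spatial.transform import Rotation as Rn
def crop(img,x0,y0,w,h,s,fn):
    c=cv2.resize(img[y0:y0+h,x0:x0+w],None,fx=s,fy=s,interpolation=cv2.INTER_CUBIC)
    for i in range(0,w,20):
        cv2.putText(c,str(x0+i),(i*s,8),0,.3,(0,255,255),1); cv2.line(c,(i*s,10),(i*s,14),(0,255,255),1)
    for j in range(0,h,20):
        cv2.putText(c,str(y0+j),(0,j*s+4),0,.3,(0,255,255),1)
    cv2.imwrite(fn,c)
def ray(m,u,v):
    f=200/np.tan(np.radians(m['fov_y']/2)); R=np.array(m['R']);t=np.array(m['t'])
    d=R.T@np.array([(u-m['cx'])/f,(v-m['cy'])/f,1]); return -R.T@t,d
def pt(m,u,v,z):
    c,d=ray(m,u,v); return c+d*(z-c[2])/d[2]
def proj(m,X):
    f=200/np.tan(np.radians(m['fov_y']/2)); p=np.array(m['R'])@np.asarray(X,float)+np.array(m['t'])
    return np.array([m['cx']+f*p[0]/p[2],m['cy']+f*p[1]/p[2]])
E
python3 - <<'E'
from h import *
i=cv2.imread('pics/top0.png')
crop(i,185,160,200,125,4,'pics/t1.png'); crop(i,350,170,140,90,5,'pics/t2.png')
i=cv2.imread('pics/scene0.png')
crop(i,230,110,220,150,3,'pics/s1.png')
E
```

```text
(no output)
```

View pics/t1.png

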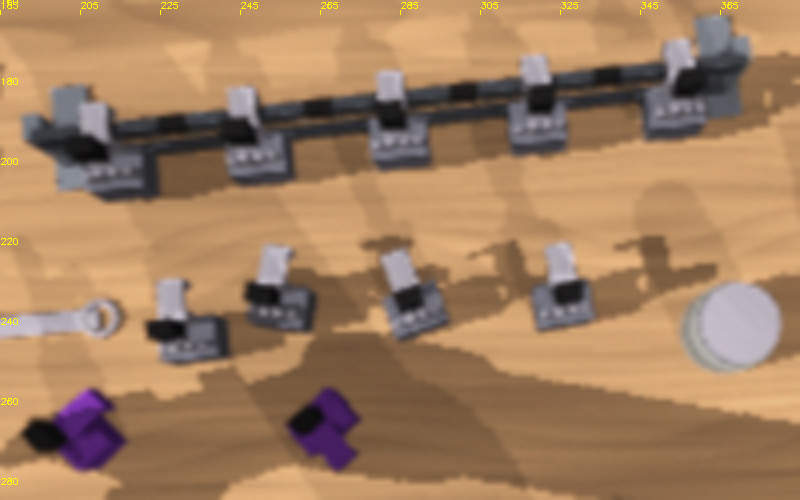

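View pics/t2.png

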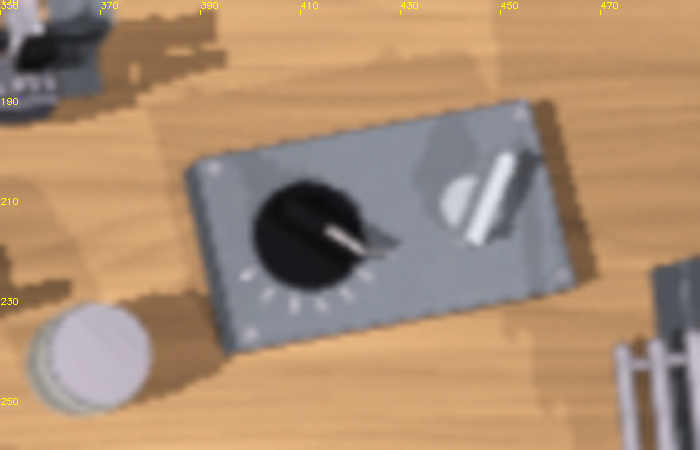

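View pics/s1.png

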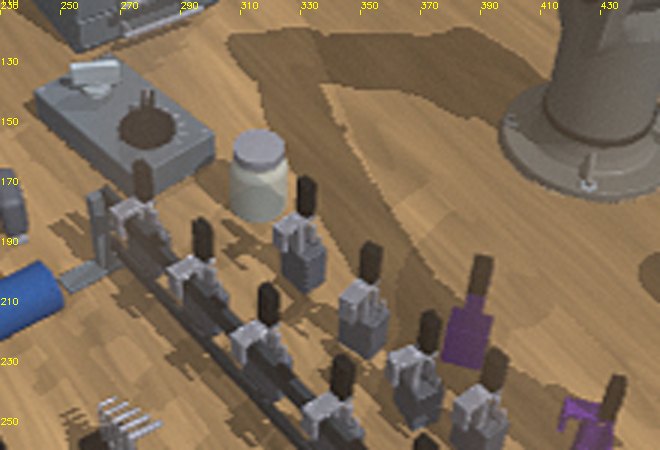

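```bash
python3 - <<'E'
from h import *
m=camera_model('top')
P=lambda n,u,v,z: print(n,np.round(pt(m,u,v,z),3), round(float(np.hypot(*pt(m,u,v,z)[:2])),3))
# stem tops (crop px /4 + offset)
for n,x,y in [('cA',166,330),('cB',262,293),('cC',407,298),('cD',569,292),('h4',85,148),('h3',238,131),('h2',390,114),('h1',541,98),('h0',688,82)]:
    P(n,185+x/4,160+y/4,.16 if n[0]=='c' else .186)
P('lock e1',350+507/5,170+157/5,.096);P('lock e2',350+474/5,170+240/5,.096)
P('dial c',350+308/5,170+235/5,.06)
P('ptr a',350+330/5,170+232/5,.095);P('ptr b',350+365/5,170+253/5,.095)
P('jar',350+100/5,170+340/5,.1)
for n,x,y in [('b1',192,165),('b2',527,100),('b3',577,285),('b4',232,352)]:P(n,350+x/5,170+y/5,.05)
for n,x,y in [('railL',60,135),('railR',715,70)]:P(n,185+x/4,160+y/4,.13)
o=status.get_obs()
q=o['tool_rot'];print(Rn.from_quat([q[1],q[2],q[3],q[0]]).as_matrix().round(3))
E
```

```text
cA [0.437 0.295 0.16 ] 0.527
cB [0.462 0.227 0.16 ] 0.515
cC [0.456 0.121 0.16 ] 0.472
cD [0.458 0.003 0.16 ] 0.458
h4 [0.567 0.351 0.186] 0.667
h3 [0.577 0.241 0.186] 0.626
h2 [0.588 0.131 0.186] 0.603
h1 [0.598 0.021 0.186] 0.599
h0 [ 0.609 -0.088  0.186] 0.615
lock e1 [ 0.557 -0.399  0.096] 0.685
lock e2 [ 0.504 -0.373  0.096] 0.627
dial c [ 0.514 -0.278  0.06 ] 0.584
ptr a [ 0.511 -0.282  0.095] 0.584
ptr b [ 0.497 -0.303  0.095] 0.583
jar [ 0.446 -0.132  0.1  ] 0.465
b1 [ 0.563 -0.207  0.05 ] 0.6
b2 [ 0.603 -0.434  0.05 ] 0.743
b3 [ 0.479 -0.456  0.05 ] 0.661
b4 [ 0.44  -0.226  0.05 ] 0.495
railL [0.588 0.385 0.13 ] 0.703
railR [ 0.631 -0.117  0.13 ] 0.642
[[ 0.428  0.904 -0.   ]
 [ 0.904 -0.428 -0.001]
 [-0.001  0.    -1.   ]]
```

```bash
cat >> h.py <<'E'
def rows(x,y,z,yawdeg):
    """remaining shift in tool axes (mm) and roll (rad) to a tool-down pose with tool-x yaw"""
    o=status.get_obs();q=o['tool_rot'];Rm=Rn.from_quat([q[1],q[2],q[3],q[0]]).as_matrix()
    d=Rm.T@(np.array([x,y,z])-o['eef_pos'])*1000
    yc=np.degrees(np.arctan2(Rm[1,0],Rm[0,0])); dy=(yawdeg-yc+180)%360-180
    print('t',round(o['t'],2),'pos',o['eef_pos'].round(4),'yaw',round(yc,2),'w',round(o['gripper_width']*85.4,1),'F',o['contact_force'].round(1),'q',o['q'].round(2),'| SHIFT',d.round(1),'ROLL',round(-np.radians(dy),3))
E
python3 - <<'E'
from h import *
m=camera_model('wrist'); R=np.array(m['R']);print('cam',(-R.T@m['t']).round(3))
rows(.53,-.385,.25,-116)
E
```

```text
cam [0.22  0.644 0.372]
t 0.15 pos [0.2884 0.6098 0.2476] yaw 64.69 w 85.3 F [-0.6  0.1 -0.1] q [-1.24  0.48  0.02  1.56 -0.01  1.11 -0.08] | SHIFT [-796.   643.7   -1.3] ROLL -3.13
```

Emit:
{"method": "arm_command", "body": {"series": [[85,[-349,455,0],1.5],[85,[-349,455,0],1.5],[85,[-349,455,0],1.5],[85,[-349,455,0],1.5],[85,[-349,455,0],1.5],[85,[-349,455,0],1.5],[85,[-349,455,0],1.5],[85,[-349,455,0],1.5]]}}

```text
t: 1.15
eef_pos: [0.5177, 0.1637, 0.2484]
tool_rot: [-0.0, 0.982, -0.187, 0.0]
contact_force: [1.3, 0.1, 0.5]
gripper_width: 0.994
```

```bash
python3 - <<'E'
from h import *
rows(.53,-.385,.25,-116)
E
```

```text
t 1.15 pos [0.5177 0.1637 0.2484] yaw -21.59 w 84.9 F [1.3 0.1 0.5] q [-0.82  0.28  0.48  1.9  -0.15  1.   -0.65] | SHIFT [213.4 505.6  -1.8] ROLL 1.648
```

Emit:
{"method": "arm_command", "body": {"series": [[85,[213,506,0],1.65],[85,[213,506,0],1.65],[85,[213,506,0],1.65],[85,[213,506,0],1.65],[85,[213,506,0],1.65],[85,[213,506,0],1.65],[85,[213,506,0],1.65],[85,[213,506,0],1.65]]}}

```text
t: 2.15
eef_pos: [0.5309, -0.3358, 0.2481]
tool_rot: [0.0, -0.591, 0.806, 0.0]
contact_force: [0.7, 0.3, 0.4]
gripper_width: 0.992
```

```bash
python3 - <<'E'
from h import *
rows(.53,-.385,.25,-116)
E
```

```text
t 2.15 pos [ 0.5309 -0.3358  0.2481] yaw -107.5 w 84.7 F [0.7 0.3 0.4] q [-0.16  0.53  0.89  1.72 -0.46  1.12 -1.  ] | SHIFT [ 47.2 -13.9  -1.9] ROLL 0.148
```

Emit:
{"method": "arm_command", "body": {"series": [[85,[47,-14,0],0.15],[85,[47,-14,0],0.15],[85,[47,-14,0],0.15],[85,[47,-14,0],0.15]]}}

```text
t: 2.65
eef_pos: [0.531, -0.3817, 0.248]
tool_rot: [0.0, -0.533, 0.846, 0.001]
contact_force: [-0.4, 0.0, 0.3]
gripper_width: 0.996
```

```bash
python3 - <<'E'
from h import *
rows(.53,-.385,.25,-116)
m=camera_model('wrist'); i=read_camera('wrist'); np.save('m1.npy',m,allow_pickle=True)
cv2.imwrite('pics/w1.png',i); crop(i,140,60,400,300,2,'pics/w1c.png')
E
```

```text
t 2.65 pos [ 0.531  -0.3817  0.248 ] yaw -115.64 w 85.0 F [-0.4  0.   0.3] q [-0.08  0.59  0.91  1.65 -0.5   1.15 -1.06] | SHIFT [ 3.5 -0.5 -2. ] ROLL 0.006
```

View pics/w1c.png

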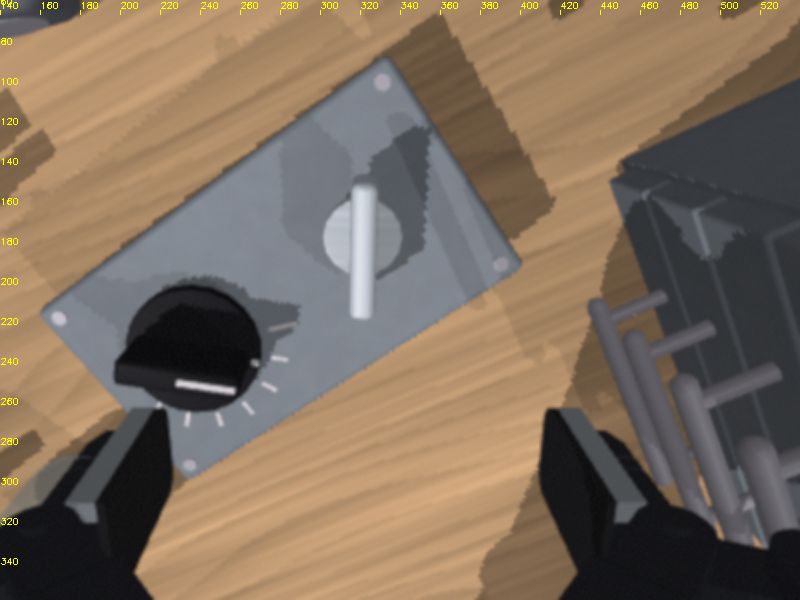

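```bash
python3 - <<'E'
from h import *
m=np.load('m1.npy',allow_pickle=True).item()
g=lambda x,y,z: pt(m,140+x/2,60+y/2,z)
cs=[g(*p,.05) for p in [(58,318),(382,82),(501,264),(190,465)]]
c=np.mean(cs,0); ax=(cs[0]+cs[3]-cs[1]-cs[2]);yw=np.degrees(np.arctan2(-ax[0],ax[1]))
print('box c',c.round(4),'yaw',yw.round(2), 'screws',np.round(cs,3).tolist())
e1=g(364,186,.096);e2=g(362,317,.096);e1b=e1
d=e1-e2;print('lock',e1.round(4),e2.round(4),(e1+e2)/2,np.linalg.norm(d),np.degrees(np.arctan2(d[1],d[0])))
u=ax[:2]/np.linalg.norm(ax[:2])
dc=c[:2]+u*.055; lc=c[:2]-u*.055;print('dial c pred',dc,'lock pred',lc)
# disc top circle estimate
L=g(127,345,.06);Rr=g(262,345,.06);print('disc mid',((L+Rr)/2).round(4), np.linalg.norm(L-Rr))
mk=[(283,326),(280,358),(268,387),(247,408),(219,419),(187,419),(158,406)]
for p in mk:
    X=g(*p,.051);v=X[:2]-dc;print(np.degrees(np.arctan2(v[1],v[0])).round(1),np.linalg.norm(v).round(3))
a=g(176,383,.095);b=g(235,390,.095);v=b-a;print('ptr dir',np.degrees(np.arctan2(v[1],v[0])),a.round(4),b.round(4))
v=b[:2]-dc;print(np.degrees(np.arctan2(v[1],v[0])))
E
```

```text
box c [ 0.5271 -0.333   0.05  ] yaw 9.4 screws [[0.565, -0.22, 0.05], [0.599, -0.427, 0.05], [0.49, -0.445, 0.05], [0.455, -0.239, 0.05]]
lock [ 0.5638 -0.4008  0.096 ] [ 0.51   -0.3743  0.096 ] [ 0.53693274 -0.38754339  0.096     ] 0.05994331786070796 -26.239968276501617
dial c pred [ 0.51815502 -0.27875581] lock pred [ 0.53611704 -0.38727938]
disc mid [ 0.522  -0.2828  0.06  ] 0.07102545091970447
-101.0 0.049
-123.3 0.046
-147.2 0.045
-170.1 0.045
167.3 0.045
143.8 0.044
120.6 0.042
ptr dir -123.11522528938286 [ 0.5178 -0.2799  0.095 ] [ 0.5024 -0.3035  0.095 ]
-122.47554185693615
```

```bash
python3 - <<'E'
from h import *
rows(.5365,-.3873,.14,-116.2)
E
```

```text
t 2.7 pos [ 0.531  -0.3817  0.2482] yaw -115.64 w 84.8 F [0.1 0.  0.4] q [-0.08  0.59  0.91  1.65 -0.5   1.15 -1.06] | SHIFT [  2.8  -7.4 108.2] ROLL 0.01
```

Emit:
{"method": "arm_command", "body": {"series": [[60,[3,-7,108],0.01],[60,[3,-7,108],0.01],[60,[3,-7,108],0.01],[60,[3,-7,108],0.01]]}}

```text
t: 3.2
eef_pos: [0.5361, -0.3895, 0.1423]
tool_rot: [0.0, -0.527, 0.85, -0.001]
contact_force: [0.2, -0.2, -0.1]
gripper_width: 0.703
```

```bash
python3 - <<'E'
from h import *
rows(.5365,-.3873,.082,-116.2)
m=camera_model('wrist'); i=read_camera('wrist'); np.save('m2.npy',m,allow_pickle=True)
cv2.imwrite('pics/w2.png',i)
E
```

```text
t 3.2 pos [ 0.5361 -0.3895  0.1423] yaw -116.33 w 60.0 F [ 0.2 -0.2 -0.1] q [-0.01  0.71  0.82  1.72 -0.61  0.98 -0.99] | SHIFT [-2.2  0.8 60.3] ROLL -0.002
```

View pics/w2.png

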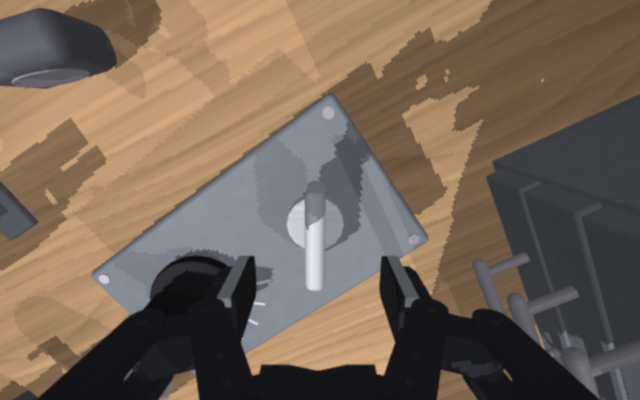

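```bash
python3 - <<'E'
from h import *
m=np.load('m2.npy',allow_pickle=True).item()
e1=pt(m,316.3,182,.096);e2=pt(m,315,290,.096);d=e1-e2
print(e1,e2,(e1+e2)/2,np.linalg.norm(d),np.degrees(np.arctan2(d[1],d[0])))
rows(*((e1+e2)/2)[:2],.082,np.degrees(np.arctan2(d[1],d[0]))-90)
E
```

```text
[ 0.57050509 -0.40502116  0.096     ] [ 0.51038491 -0.37433939  0.096     ] [ 0.540445   -0.38968028  0.096     ] 0.06749672325572899 -27.03706116654258
t 3.25 pos [ 0.5364 -0.3899  0.1429] yaw -116.34 w 59.9 F [-0.2  0.1  0.8] q [-0.01  0.71  0.82  1.72 -0.61  0.98 -0.99] | SHIFT [-2.  -3.3 60.9] ROLL 0.012
```

Emit:
{"method": "arm_command", "body": {"series": [[60,[-1.5,-2,60],0.01],[60,[-1.5,-2,60],0.01],[60,[-1.5,-2,60],0.01],[8,[-1.5,-2,60],0.01],[8,[-1.5,-2,60],0.01],[8,[-1.5,-2,60],0.01],[8,[-1.5,-2,60],0.01],[8,[-1.5,-2,60],0.01]], "squeeze": 50}}

```text
t: 4.25
eef_pos: [0.5383, -0.3887, 0.0815]
tool_rot: [0.001, -0.523, 0.852, -0.0]
contact_force: [-0.7, 1.6, 6.6]
gripper_width: 0.133
```

```bash
python3 - <<'E'
from h import *
rows(.5365,-.3873,.082,-116.2)
E
```

```text
t 4.25 pos [ 0.5383 -0.3887  0.0815] yaw -116.93 w 11.4 F [-0.7  1.6  6.6] q [ 0.03  0.78  0.76  1.74 -0.67  0.9  -0.96] | SHIFT [-0.5  2.3 -0.5] ROLL -0.013
```

Emit:
{"method": "arm_command", "body": {"series": [[8,[0,0,0],-0.15],[8,[0,0,0],-0.3],[8,[0,0,0],-0.45],[8,[0,0,0],-0.6],[8,[0,0,0],-0.75],[8,[0,0,0],-0.9],[8,[0,0,0],-0.95],[8,[0,0,0],-0.95]]}}

```text
t: 5.25
eef_pos: [0.5384, -0.3862, 0.0814]
tool_rot: [-0.002, 0.855, -0.518, -0.001]
contact_force: [-2.2, 7.8, 10.9]
gripper_width: 0.131
```

```bash
python3 - <<'E'
from h import *
rows(.5365,-.3873,.082,-61)
i=read_camera('wrist');cv2.imwrite('pics/w3.png',i)
print(status.get_obs()['torque'])
E
```

```text
t 5.25 pos [ 0.5384 -0.3862  0.0814] yaw -62.41 w 11.2 F [-2.2  7.8 10.9] q [ 0.17  0.7   0.52  1.73 -0.46  0.83 -0.18] | SHIFT [ 0.1  2.2 -0.6] ROLL -0.025
[1.72058561 0.5125299  0.03555096]
```

View pics/w3.png

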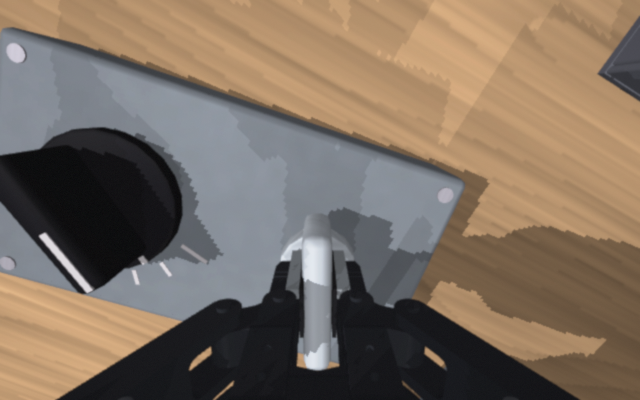

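Emit:
{"method": "arm_command", "body": {"series": [[50,[0,0,0],0],[50,[0,0,0],0],[50,[0,0,0],0],[60,[0,0,-50],0],[60,[0,0,-100],0],[60,[0,0,-160],0],[60,[0,0,-160],0]]}}

```text
t: 6.18
eef_pos: [0.5395, -0.3913, 0.2458]
tool_rot: [0.0, 0.855, -0.519, 0.005]
contact_force: [0.2, -0.2, -0.3]
gripper_width: 0.703
```

```bash
python3 - <<'E'
from h import *
rows(.5365,-.3873,.25,-61)
i=read_camera('wrist');m=camera_model('wrist');np.save('m4.npy',m,allow_pickle=True);cv2.imwrite('pics/w4.png',i)
E
```

```text
t 6.17 pos [ 0.5395 -0.3913  0.2458] yaw -62.56 w 60.1 F [ 0.2 -0.2 -0.3] q [ 0.1   0.52  0.63  1.62 -0.34  1.1  -0.27] | SHIFT [-4.9  0.8 -4.2] ROLL -0.027
```

View pics/w4.png

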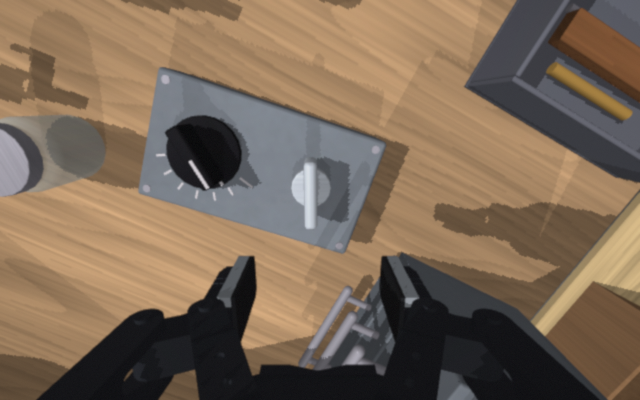

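```bash
python3 - <<'E'
from h import *
rows(.465,.01,.25,5)
E
```

```text
t 6.22 pos [ 0.5385 -0.3898  0.2427] yaw -62.54 w 60.2 F [ 0.5  0.3 -0.8] q [ 0.1   0.53  0.63  1.62 -0.34  1.1  -0.27] | SHIFT [-388.7 -119.2   -8.6] ROLL -1.179
```

Emit:
{"method": "arm_command", "body": {"series": [[75,[-389,-119,-10],-1.18],[75,[-389,-119,-10],-1.18],[75,[-389,-119,-10],-1.18],[75,[-389,-119,-10],-1.18],[75,[-389,-119,-10],-1.18],[75,[-389,-119,-10],-1.18],[75,[-389,-119,-10],-1.18],[75,[-389,-119,-10],-1.18]]}}

```text
t: 7.22
eef_pos: [0.4625, 0.014, 0.249]
tool_rot: [-0.0, 0.999, 0.047, -0.001]
contact_force: [0.4, -0.3, -0.3]
gripper_width: 0.876
```

```bash
python3 - <<'E'
from h import *
rows(.465,.01,.25,5)
m=camera_model('wrist');i=read_camera('wrist');np.save('m5.npy',m,allow_pickle=True);cv2.imwrite('pics/w5.png',i)
E
```

```text
t 7.22 pos [0.4625 0.014  0.249 ] yaw 5.42 w 74.8 F [ 0.4 -0.3 -0.3] q [-0.43  0.12  0.29  2.06 -0.04  0.97 -0.02] | SHIFT [ 2.1  4.2 -1. ] ROLL 0.007
```

View pics/w5.png

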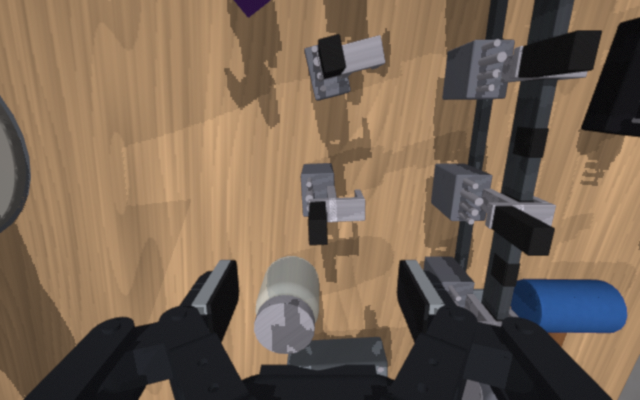

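```bash
python3 - <<'E'
from h import *
i=cv2.imread('pics/w5.png')
crop(i,290,20,110,110,6,'pics/w5a.png');crop(i,280,150,110,110,6,'pics/w5b.png');crop(i,430,100,160,200,4,'pics/w5c.png')
E
```

```text
(no output)
```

View pics/w5b.png

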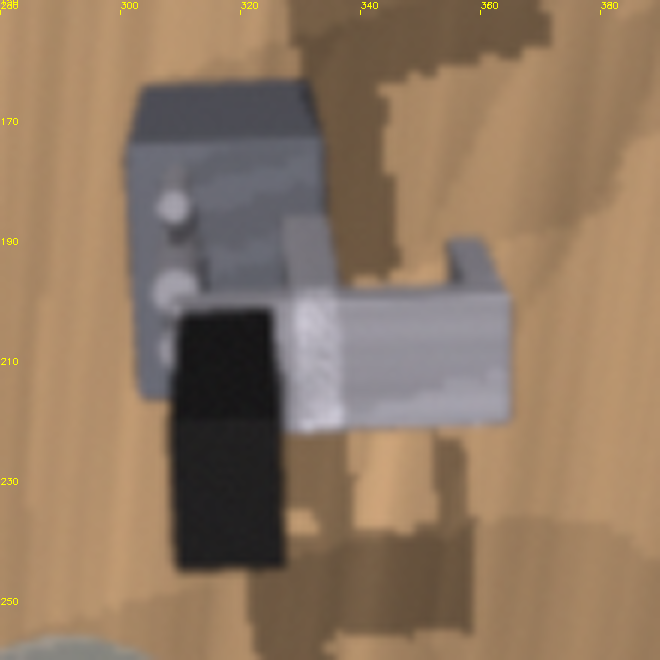

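View pics/w5a.png

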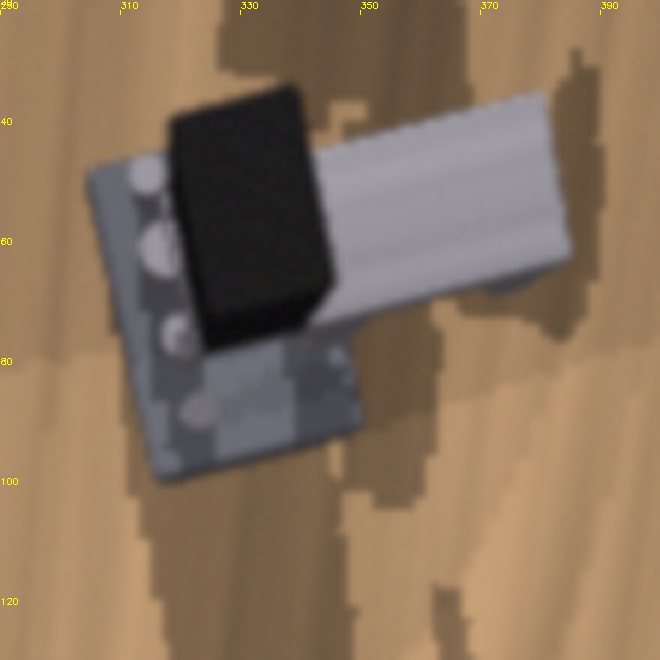

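View pics/w5c.png

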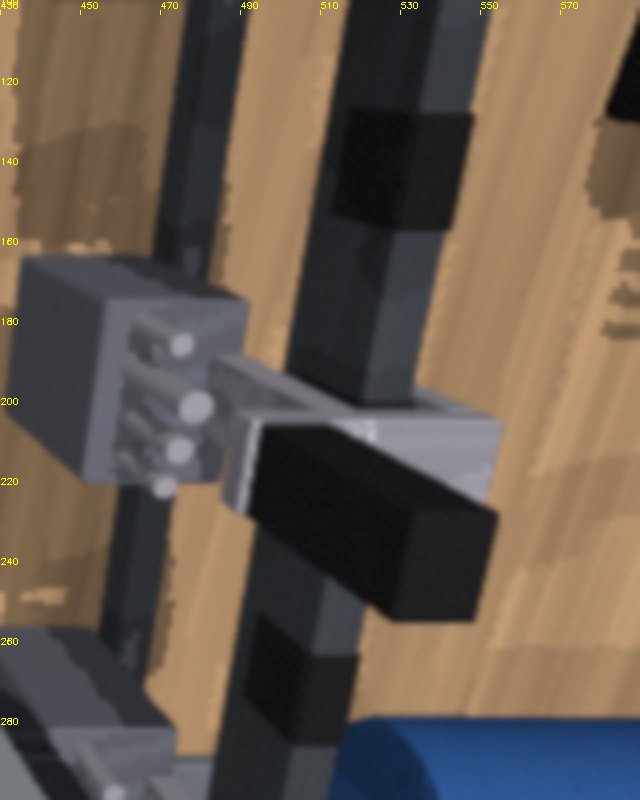

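```bash
python3 - <<'E'
from h import *
m=np.load('m5.npy',allow_pickle=True).item()
def rect(name,cs,z):
    P=np.array([pt(m,u,v,z) for u,v in cs]);c=P.mean(0)
    l=[np.linalg.norm(P[(k+1)%4]-P[k])*1000 for k in range(4)]
    a=P[2]+P[1]-P[0]-P[3]; b=P[0]+P[1]-P[2]-P[3]
    print(name,c.round(4),'sides',np.round(l,1),'xyaw',np.degrees(np.arctan2(a[1],a[0])).round(1),np.degrees(np.arctan2(-b[0],b[1])).round(1))
s=lambda L,x0,y0,k:[(x0+x/k,y0+y/k) for x,y in L]
rect('D stem',s([(170,420),(282,418),(286,566),(176,570)],280,150,6),.16)
rect('D hook',s([(295,290),(508,292),(511,420),(290,432)],280,150,6),.112)
rect('D block',s([(130,142),(322,140),(0,0),(0,0)],280,150,6),.06)
rect('C stem',s([(170,118),(297,85),(333,278),(203,325)],290,20,6),.16)
rect('C hook',s([(313,150),(543,93),(570,258),(330,323)],290,20,6),.112)
rect('gap1 patch',s([(388,115),(474,113),(449,230),(362,225)],430,100,4),.13)
rect('gap0 patch',s([(325,655),(358,655),(344,745),(312,742)],430,100,4),.13)
rect('h1 stem',s([(412,512),(497,515),(474,620),(393,620)],430,100,4),.186)
E
```

```text
D stem [0.4647 0.0039 0.16  ] sides [13.2 19.1 13.3 19.4] xyaw 7.2 7.3
D hook [0.4891 0.0074 0.112 ] sides [30.2 19.4 32.  21.5] xyaw 7.0 6.6
D block [0.4426 0.0355 0.06  ] sides [31.9 57.4  0.  31.3] xyaw 6.1 -116.9
C stem [0.4618 0.1211 0.16  ] sides [13.  18.2 14.  19.5] xyaw 21.4 16.9
C hook [0.4862 0.1295 0.112 ] sides [28.6 19.  30.7 19.9] xyaw 18.9 15.9
gap1 patch [0.6202 0.0792 0.13  ] sides [15.8 21.6 16.7 20.4] xyaw 4.4 4.2
gap0 patch [ 0.6359 -0.0313  0.13  ] sides [ 6.9 21.7  7.1 21. ] xyaw 2.5 8.3
h1 stem [0.6052 0.0218 0.186 ] sides [13.4 18.2 13.  18.7] xyaw 4.4 7.2
```

```bash
python3 - <<'E'
from h import *
rows(.4650,.0040,.136,7)
E
```

```text
t 7.28 pos [0.4629 0.012  0.2491] yaw 5.21 w 75.0 F [ 0.4 -0.1 -0.2] q [-0.43  0.12  0.29  2.06 -0.04  0.97 -0.02] | SHIFT [  1.6   8.1 113.1] ROLL -0.031
```

Emit:
{"method": "arm_command", "body": {"series": [[60,[0,6,60],-0.035],[60,[0,6,60],-0.035],[60,[0,6,60],-0.035],[60,[0,6,60],-0.035]]}}

```text
t: 7.78
eef_pos: [0.4655, 0.0052, 0.192]
tool_rot: [-0.0, 0.998, 0.061, 0.001]
contact_force: [-0.0, 0.6, 0.5]
gripper_width: 0.702
```

```bash
python3 - <<'E'
from h import *
rows(.4650,.0040,.136,7)
m=camera_model('wrist');i=read_camera('wrist');np.save('m6.npy',m,allow_pickle=True);cv2.imwrite('pics/w6.png',i)
E
```

```text
t 7.78 pos [0.4655 0.0052 0.192 ] yaw 7.04 w 60.0 F [-0.   0.6  0.5] q [-0.4   0.2   0.29  2.12 -0.08  0.83  0.06] | SHIFT [-0.8  1.2 56. ] ROLL 0.001
```

View pics/w6.png

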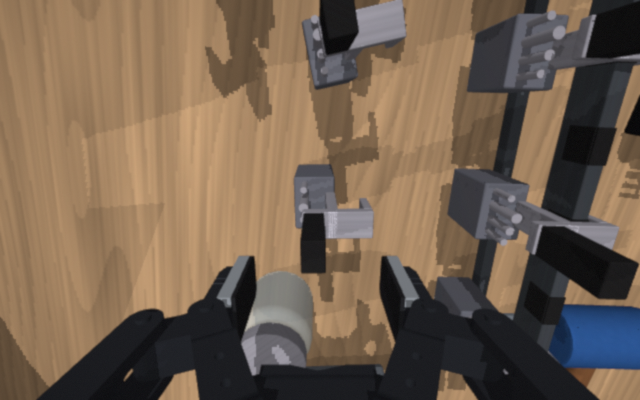

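```bash
python3 - <<'E'
from h import *
m=np.load('m6.npy',allow_pickle=True).item()
i=cv2.imread('pics/w6.png');crop(i,280,180,70,110,6,'pics/w6a.png')
print(pt(m,314.2,256,.16))
rows(.4640,.0040,.136,7)
E
```

```text
[0.46493532 0.00475545 0.16      ]
t 7.83 pos [0.4654 0.0054 0.1919] yaw 7.06 w 59.9 F [-0.7  0.1 -0.3] q [-0.4   0.2   0.29  2.12 -0.08  0.83  0.06] | SHIFT [-1.7  1.2 55.9] ROLL 0.001
```

View pics/w6a.png

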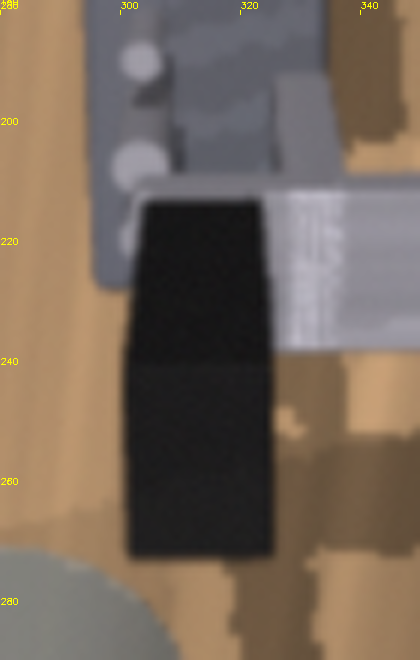

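Emit:
{"method": "arm_command", "body": {"series": [[60,[-1,1,56],0],[60,[-1,1,56],0],[60,[-1,1,56],0],[8,[-1,1,56],0],[8,[-1,1,56],0],[8,[-1,1,56],0],[8,[-1,1,56],0],[8,[-1,1,56],0]], "squeeze": 60}}

```text
t: 8.82
eef_pos: [0.4637, 0.0044, 0.1353]
tool_rot: [-0.0, 0.998, 0.062, 0.0]
contact_force: [-1.6, -0.1, 8.0]
gripper_width: 0.156
```

```bash
python3 - <<'E'
from h import *
rows(.4640,.0040,.136,7)
m=camera_model('top');i=read_camera('top');crop(i,280,150,130,110,6,'pics/t7.png')
E
```

```text
t 8.82 pos [0.4637 0.0044 0.1353] yaw 7.1 w 13.3 F [-1.6 -0.1  8. ] q [-0.38  0.29  0.28  2.17 -0.13  0.69  0.11] | SHIFT [ 0.2  0.4 -0.7] ROLL 0.002
```

View pics/t7.png

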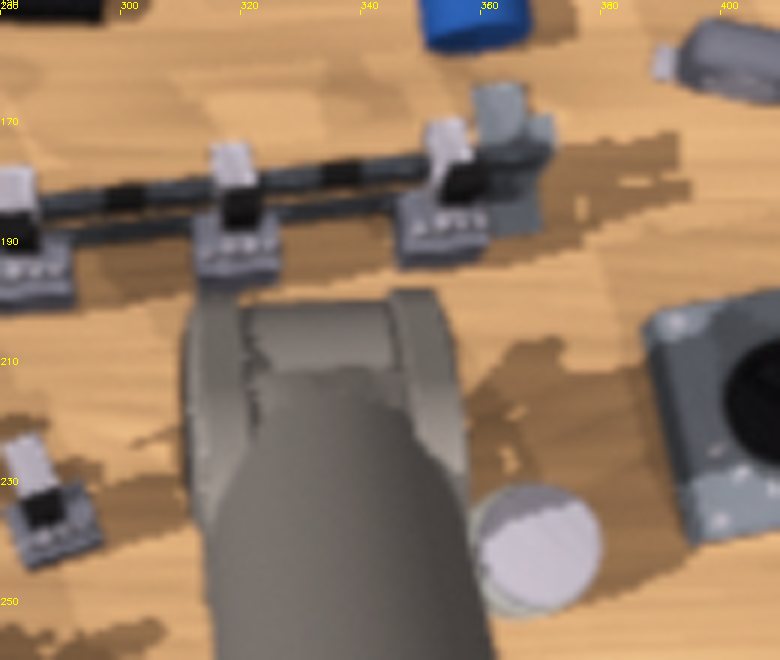

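```bash
python3 - <<'E'
from h import *
rows(.53,-.041,.215,5.5)
E
```

```text
t 8.88 pos [0.4638 0.0044 0.1353] yaw 7.1 w 13.3 F [-2.4  0.4  8.5] q [-0.38  0.29  0.28  2.17 -0.13  0.69  0.11] | SHIFT [ 60.2  53.2 -79.7] ROLL 0.028
```

Emit:
{"method": "arm_command", "body": {"series": [[8,[0,0,-40],0],[8,[0,0,-80],0],[8,[20,18,-80],0.03],[8,[40,36,-80],0.03],[8,[60,53,-80],0.03],[8,[60,53,-80],0.03],[8,[60,53,-80],0.03]]}}

```text
t: 9.75
eef_pos: [0.5288, -0.0406, 0.214]
tool_rot: [-0.0, 0.999, 0.047, -0.001]
contact_force: [0.5, -0.4, -1.8]
gripper_width: 0.155
```

```bash
python3 - <<'E'
from h import *
rows(.6066,-.0343,.215,5.5)
m=camera_model('wrist');i=read_camera('wrist');np.save('m7.npy',m,allow_pickle=True);cv2.imwrite('pics/w7.png',i)
E
```

```text
t 9.75 pos [ 0.5288 -0.0406  0.214 ] yaw 5.39 w 13.3 F [ 0.5 -0.4 -1.8] q [-0.32  0.29  0.34  1.95 -0.12  0.92  0.17] | SHIFT [78.1  1.  -1.1] ROLL -0.002
```

View pics/w7.png

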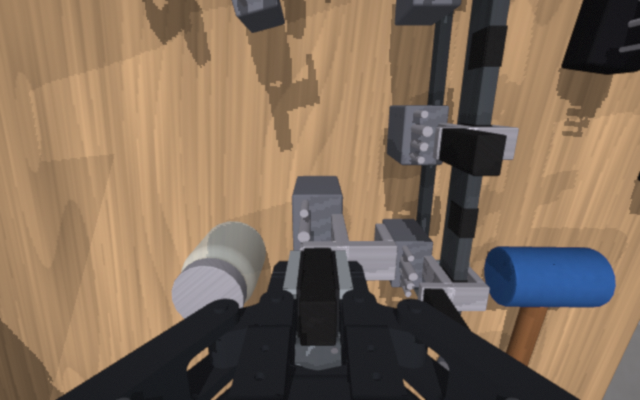

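```bash
python3 - <<'E'
from h import *
i=cv2.imread('pics/w7.png');crop(i,380,90,150,230,3,'pics/w7a.png')
E
```

```text
(no output)
```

View pics/w7a.png

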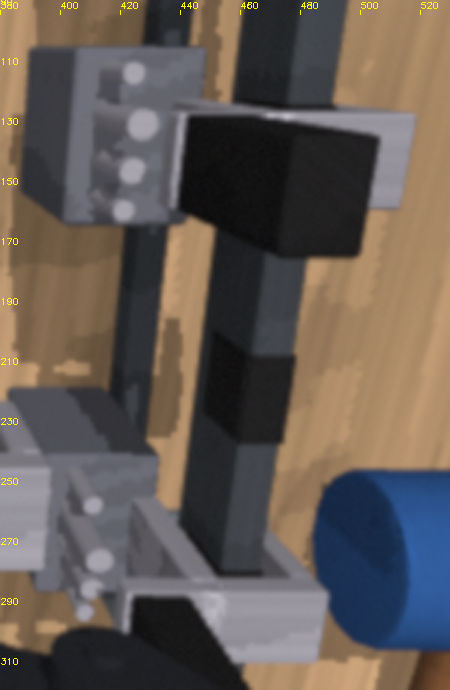

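```bash
cat >> h.py <<'E'
def rect(m,name,cs,z):
    P=np.array([pt(m,u,v,z) for u,v in cs]);c=P.mean(0)
    l=[np.linalg.norm(P[(k+1)%4]-P[k])*1000 for k in range(4)]
    a=P[2]+P[1]-P[0]-P[3]; b=P[0]+P[1]-P[2]-P[3]
    print(name,c.round(4),'sides',np.round(l,1),'xyaw',np.degrees(np.arctan2(a[1],a[0])).round(1),np.degrees(np.arctan2(-b[0],b[1])).round(1))
    return c
sc=lambda L,x0,y0,k:[(x0+x/k,y0+y/k) for x,y in L]
E
python3 - <<'E'
from h import *
m=np.load('m7.npy',allow_pickle=True).item()
rect(m,'gap0',sc([(250,355),(296,355),(283,443),(237,440)],380,90,3),.13)
rect(m,'h1',sc([(293,133),(379,137),(359,255),(278,257)],380,90,3),.186)
rect(m,'rail long',sc([(265,240),(308,260),(268,572),(224,572)],380,90,3),.13)
# carried: hook top z, stem top z
rect(m,'own hook',[(344,241),(396,241),(395,278),(345,278)],.079+.112)
E
```

```text
gap0 [ 0.6343 -0.0316  0.13  ] sides [10.5 21.7 10.9 21. ] xyaw 3.4 5.6
h1 [0.6057 0.0213 0.186 ] sides [13.5 18.7 13.  19.6] xyaw 4.8 6.4
rail long [ 0.6353 -0.0368  0.13  ] sides [11.1 78.2 10.8 82.7] xyaw -6.6 6.9
own hook [ 0.5563 -0.036   0.191 ] sides [26.  20.9 26.  21. ] xyaw 5.5 8.3
```

```bash
python3 - <<'E'
from h import *
rows(.6084,-.0341,.215,5.6)
E
```

```text
t 9.8 pos [ 0.5287 -0.0404  0.2141] yaw 5.41 w 13.6 F [-0.3 -0.1 -1.3] q [-0.32  0.28  0.34  1.95 -0.12  0.92  0.17] | SHIFT [79.9  1.2 -1. ] ROLL -0.003
```

Emit:
{"method": "arm_command", "body": {"series": [[8,[20,0,0],0],[8,[40,1,0],0],[8,[60,1,0],0],[8,[79,1,0],-0.003],[8,[79,1,0],-0.003],[8,[79,1,0],-0.003]]}}

```text
t: 10.55
eef_pos: [0.6072, -0.0343, 0.2141]
tool_rot: [-0.0, 0.999, 0.049, -0.001]
contact_force: [0.5, -1.1, -1.7]
gripper_width: 0.157
```

```bash
python3 - <<'E'
from h import *
rows(.6084,-.0341,.162,5.6)
m=camera_model('wrist');i=read_camera('wrist');np.save('m8.npy',m,allow_pickle=True);cv2.imwrite('pics/w8.png',i)
i=read_camera('scene');crop(i,240,140,130,110,6,'pics/s8.png')
E
```

```text
t 10.55 pos [ 0.6072 -0.0343  0.2141] yaw 5.57 w 13.4 F [ 0.5 -1.1 -1.7] q [-0.3   0.41  0.33  1.77 -0.16  0.98  0.19] | SHIFT [ 1.3 -0.  52.1] ROLL -0.0
```

View pics/w8.png

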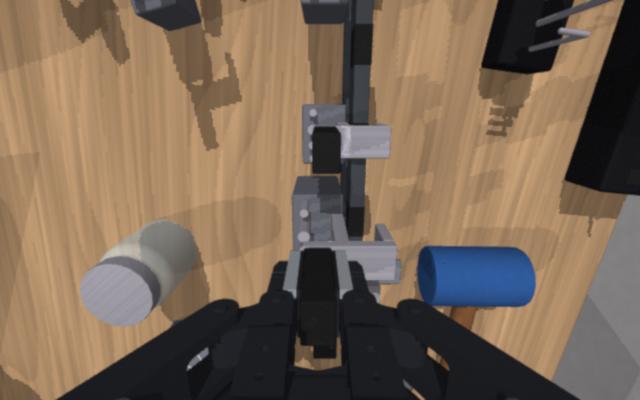

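View pics/s8.png

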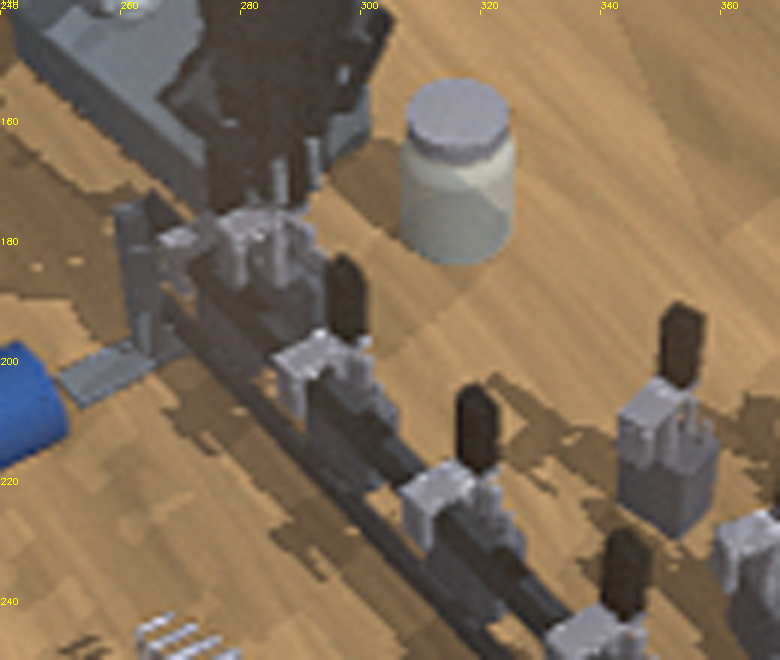

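```bash
python3 - <<'E'
from h import *
i=cv2.imread('pics/w8.png');crop(i,290,90,120,200,3,'pics/w8a.png')
m=np.load('m8.npy',allow_pickle=True).item()
o=status.get_obs()
# predicted throat limits projected
c,s=np.cos(np.radians(5.6)),np.sin(np.radians(5.6))
print(np.round(pt(m,366,180,.13),4),np.round(pt(m,366,220,.13),4),np.round(pt(m,346,220,.13),4))
E
```

```text
[ 0.6373 -0.0017  0.13  ] [ 0.6414 -0.0298  0.13  ] [ 0.6276 -0.0312  0.13  ]
```

View pics/w8a.png

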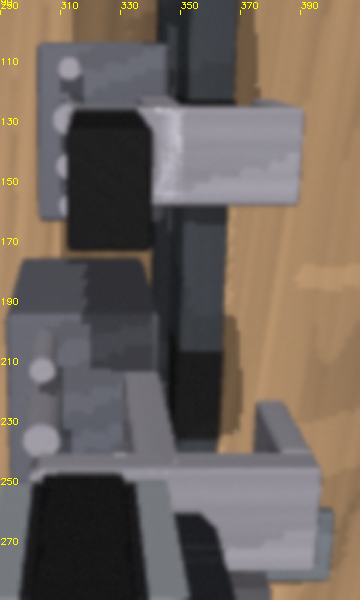

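Emit:
{"method": "arm_command", "body": {"series": [[8,[1.5,0,0],0],[8,[1.5,0,12],0],[8,[1.5,0,24],0],[8,[1.5,0,36],0],[8,[1.5,0,44],0],[8,[1.5,0,50],0],[8,[1.5,0,52.5],0],[8,[1.5,0,52.5],0]]}}

```text
t: 11.65
eef_pos: [0.6099, -0.0344, 0.1619]
tool_rot: [-0.0, 0.999, 0.048, 0.0]
contact_force: [-0.0, 0.1, -0.5]
gripper_width: 0.155
```

```bash
python3 - <<'E'
from h import *
rows(.6091,-.0341,.161,5.6)
m=camera_model('wrist');i=read_camera('wrist');np.save('m9.npy',m,allow_pickle=True);cv2.imwrite('pics/w9.png',i)
i=read_camera('scene');crop(i,240,140,130,110,6,'pics/s9.png')
E
```

```text
t 11.65 pos [ 0.6099 -0.0344  0.1619] yaw 5.56 w 13.2 F [-0.   0.1 -0.5] q [-0.28  0.48  0.32  1.81 -0.19  0.88  0.22] | SHIFT [-0.8 -0.4  0.9] ROLL -0.001
```

View pics/w9.png

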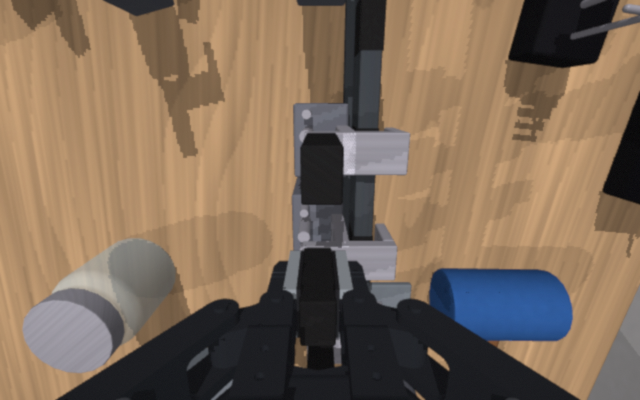

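View pics/s9.png

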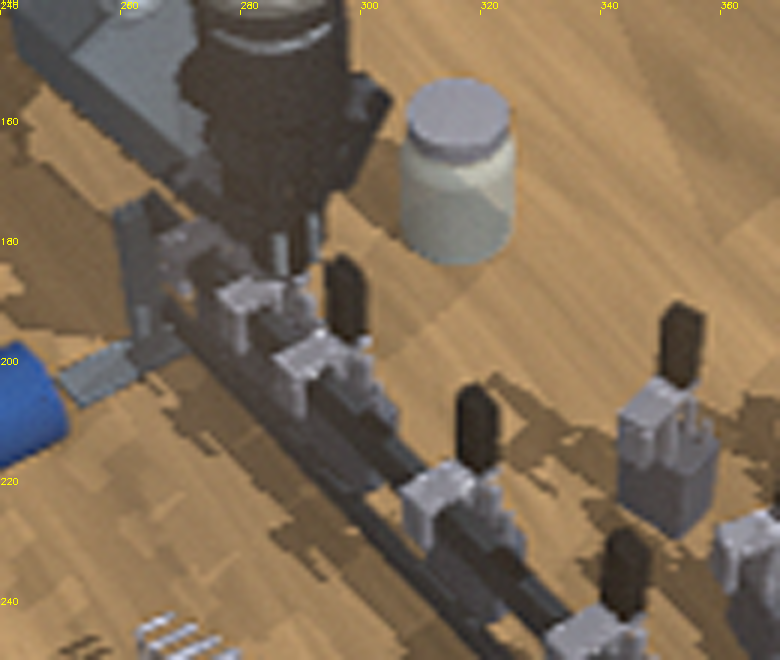

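Emit:
{"method": "arm_command", "body": {"series": [[8,[2,0,1],0],[8,[2,0,1],0],[40,[2,0,1],0],[40,[2,0,1],0],[40,[2,0,1],0],[40,[2,0,-20],0],[40,[2,0,-50],0],[40,[2,0,-90],0]]}}

```text
t: 12.75
eef_pos: [0.6112, -0.0341, 0.2519]
tool_rot: [0.0, 0.999, 0.048, -0.001]
contact_force: [0.8, 0.5, -0.3]
gripper_width: 0.467
```

```bash
python3 - <<'E'
from h import *
rows(.462,.1211,.25,17)
i=read_camera('wrist');cv2.imwrite('pics/w10.png',i)
i=read_camera('scene');crop(i,240,140,130,110,6,'pics/s10.png')
E
```

```text
t 12.75 pos [ 0.6112 -0.0341  0.2519] yaw 5.56 w 39.9 F [ 0.8  0.5 -0.3] q [-0.31  0.38  0.35  1.73 -0.14  1.06  0.18] | SHIFT [-133.4 -168.9    2.1] ROLL -0.2
```

View pics/w10.png

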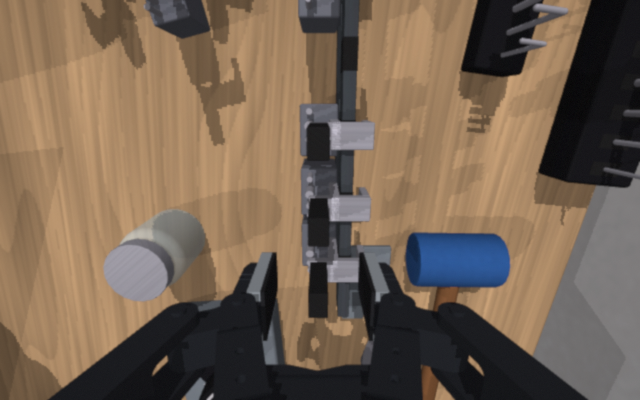

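View pics/s10.png

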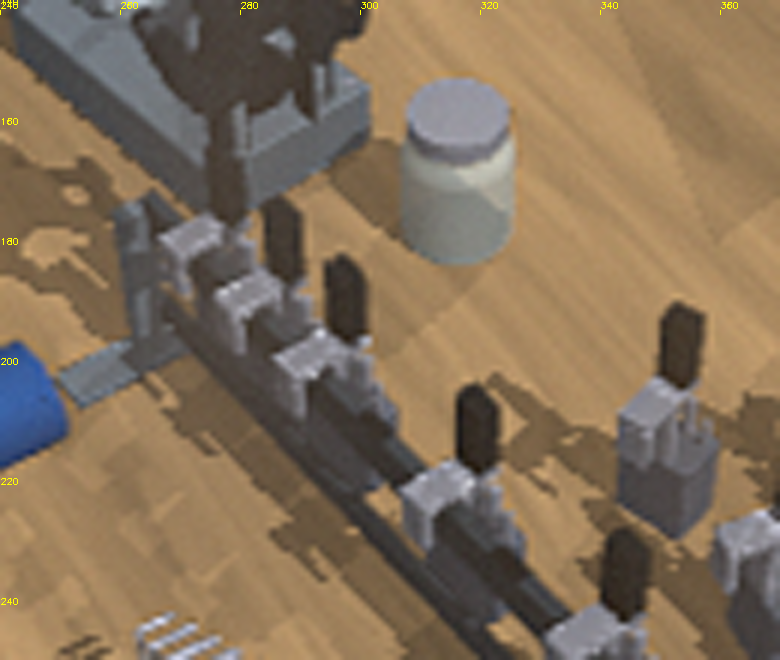

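Emit:
{"method": "arm_command", "body": {"series": [[60,[-133,-169,0],-0.2],[60,[-133,-169,0],-0.2],[60,[-133,-169,0],-0.2],[60,[-133,-169,0],-0.2],[60,[-133,-169,0],-0.2],[60,[-133,-169,55],-0.2],[60,[-133,-169,55],-0.2],[60,[-133,-169,55],-0.2]]}}

```text
t: 13.85
eef_pos: [0.464, 0.1205, 0.1977]
tool_rot: [0.0, 0.989, 0.147, 0.0]
contact_force: [0.1, -0.4, 0.6]
gripper_width: 0.701
```

```bash
python3 - <<'E'
from h import *
rows(.462,.1211,.136,17)
m=camera_model('wrist');i=read_camera('wrist');np.save('m11.npy',m,allow_pickle=True);cv2.imwrite('pics/w11.png',i)
crop(i,260,150,140,150,5,'pics/w11a.png')
E
```

```text
t 13.85 pos [0.464  0.1205 0.1977] yaw 16.93 w 59.9 F [ 0.1 -0.4  0.6] q [-0.57  0.22  0.21  2.08 -0.06  0.85 -0.03] | SHIFT [-1.8 -1.1 61.7] ROLL -0.001
```

View pics/w11.png

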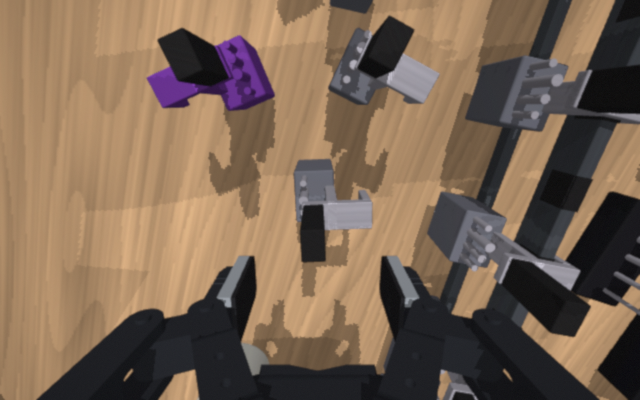

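View pics/w11a.png

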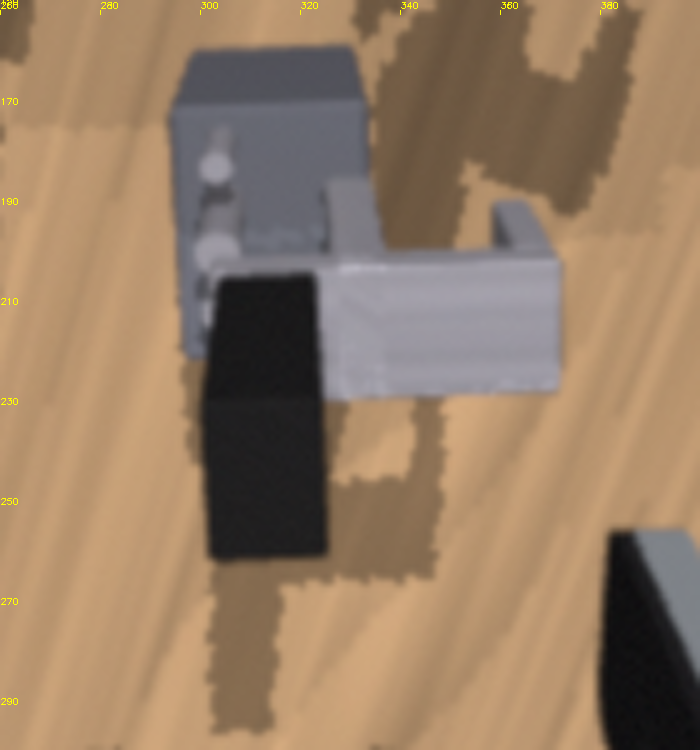

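```bash
python3 - <<'E'
from h import *
m=np.load('m11.npy',allow_pickle=True).item()
c=rect(m,'C',sc([(203,400),(322,398),(327,555),(208,558)],260,150,5),.16)
rect(m,'C hook',sc([(340,262),(560,260),(558,388),(330,398)],260,150,5),.112)
g=rect(m,'gap1',[(551,170),(591,175),(580,209),(544,205)],.13)
rows(c[0],c[1],.136,17)
E
```

```text
C [0.4619 0.1228 0.16  ] sides [12.9 19.  13.4 19.1] xyaw 18.3 18.4
C hook [0.4852 0.1307 0.112 ] sides [30.2 18.8 32.1 20.1] xyaw 18.6 16.2
gap1 [0.6047 0.1913 0.13  ] sides [25.3 21.9 23.4 22.3] xyaw 10.2 16.0
t 13.9 pos [0.4644 0.1209 0.1982] yaw 16.94 w 60.1 F [ 0.2 -0.1  0.7] q [-0.57  0.22  0.21  2.08 -0.06  0.85 -0.03] | SHIFT [-2.  -2.6 62.2] ROLL -0.001
```

Emit:
{"method": "arm_command", "body": {"series": [[60,[-2,-2,61.5],-0.01],[60,[-2,-2,61.5],-0.01],[60,[-2,-2,61.5],-0.01],[8,[-2,-2,61.5],-0.01],[8,[-2,-2,61.5],-0.01],[8,[-2,-2,61.5],-0.01],[8,[-2,-2,61.5],-0.01],[8,[-2,-2,61.5],-0.01]]}}

```text
t: 14.9
eef_pos: [0.461, 0.1228, 0.1364]
tool_rot: [-0.0, 0.988, 0.153, 0.001]
contact_force: [-1.0, -0.6, 8.2]
gripper_width: 0.153
```

```bash
python3 - <<'E'
from h import *
# gap1 estimate from gap0 + 112 mm along rack y (yaw 5.6)
a=np.radians(5.6);g=np.array([.635,-.0316])+.112*np.array([-np.sin(a),np.cos(a)]);print(g)
rows(.53,.072,.215,5.6)
E
```

```text
[0.62407072 0.07986547]
t 14.9 pos [0.461  0.1228 0.1364] yaw 17.58 w 13.0 F [-1.  -0.6  8.2] q [-0.56  0.31  0.2   2.13 -0.09  0.71  0.01] | SHIFT [ 50.5  69.2 -78.5] ROLL 0.209
```

Emit:
{"method": "arm_command", "body": {"series": [[8,[0,0,-40],0],[8,[0,0,-79],0],[8,[17,23,-79],0.1],[8,[34,46,-79],0.2],[8,[50,69,-79],0.21],[8,[50,69,-79],0.21],[8,[50,69,-79],0.21]]}}

```text
t: 15.78
eef_pos: [0.5283, 0.0722, 0.2141]
tool_rot: [-0.0, 0.999, 0.049, -0.001]
contact_force: [-1.3, 1.0, -1.2]
gripper_width: 0.156
```

```bash
python3 - <<'E'
from h import *
rows(.598,.0775,.215,5.6)
m=camera_model('wrist');i=read_camera('wrist');np.save('m12.npy',m,allow_pickle=True);cv2.imwrite('pics/w12.png',i)
crop(i,380,90,150,230,3,'pics/w12a.png')
E
```

```text
t 15.78 pos [0.5283 0.0722 0.2141] yaw 5.57 w 13.3 F [-1.3  1.  -1.2] q [-0.49  0.29  0.29  1.95 -0.1   0.92 -0.06] | SHIFT [69.9  1.5 -1. ] ROLL -0.0
```

View pics/w12.png

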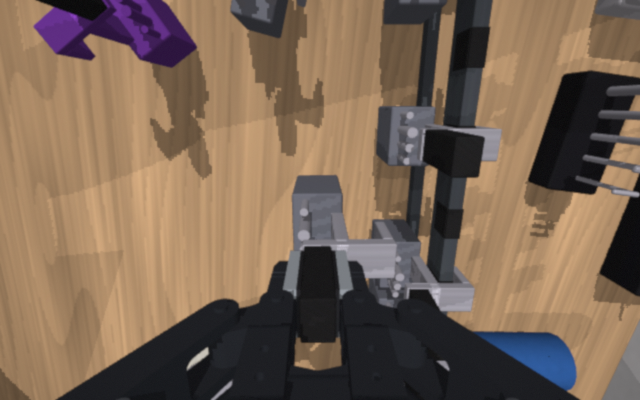

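View pics/w12a.png

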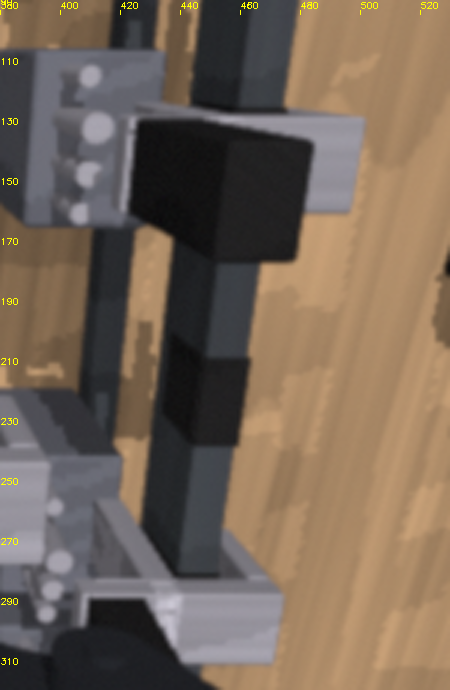

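```bash
python3 - <<'E'
from h import *
m=np.load('m12.npy',allow_pickle=True).item()
g=rect(m,'gap1',sc([(205,358),(250,358),(238,446),(193,444)],380,90,3),.13)
h=rect(m,'h2',sc([(228,140),(314,143),(296,260),(214,262)],380,90,3),.186)
print(h[:2]+[.022*.9952,.022*.0976], )
a=np.radians(5.6);t=g[:2]-.0253*np.array([np.cos(a),np.sin(a)]);rows(t[0],t[1],.215,5.6)
E
```

```text
gap1 [0.6237 0.0797 0.13  ] sides [10.3 21.8 10.6 21.3] xyaw 4.3 5.6
h2 [0.5952 0.1325 0.186 ] sides [13.4 18.6 13.2 19.4] xyaw 5.4 6.1
[0.61707768 0.1346404 ]
t 15.82 pos [0.5282 0.0725 0.2141] yaw 5.61 w 13.4 F [ 0.1  0.6 -1.6] q [-0.49  0.29  0.29  1.95 -0.1   0.92 -0.06] | SHIFT [70.4  2.1 -0.9] ROLL 0.0
```

Emit:
{"method": "arm_command", "body": {"series": [[8,[20,1,0],0],[8,[40,1,0],0],[8,[60,2,0],0],[8,[71,2,0],0],[8,[71,2,0],0],[8,[71,2,0],0]]}}

```text
t: 16.58
eef_pos: [0.599, 0.0768, 0.2141]
tool_rot: [-0.0, 0.999, 0.049, -0.0]
contact_force: [0.4, -0.5, -1.0]
gripper_width: 0.157
```

```bash
python3 - <<'E'
from h import *
rows(.5985,.0772,.163,5.6)
m=camera_model('wrist');i=read_camera('wrist');np.save('m13.npy',m,allow_pickle=True);cv2.imwrite('pics/w13.png',i)
crop(i,290,90,120,200,3,'pics/w13a.png')
E
```

```text
t 16.57 pos [0.599  0.0768 0.2141] yaw 5.57 w 13.4 F [ 0.4 -0.5 -1. ] q [-0.45  0.4   0.29  1.78 -0.14  0.98 -0.01] | SHIFT [-0.4 -0.4 51.1] ROLL -0.001
```

View pics/w13a.png

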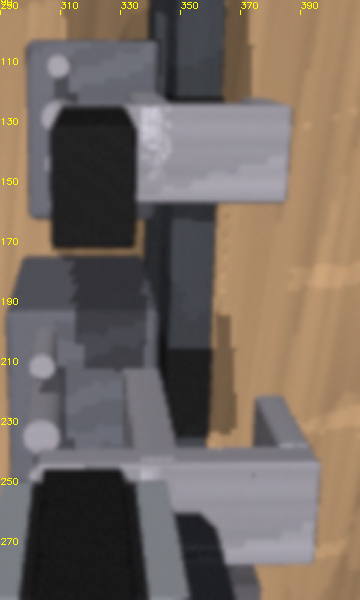

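Emit:
{"method": "arm_command", "body": {"series": [[8,[0,0,12],0],[8,[0,0,24],0],[8,[0,0,36],0],[8,[0,0,44],0],[8,[0,0,49],0],[8,[0,0,51.5],0],[8,[0,0,51.5],0]]}}

```text
t: 17.5
eef_pos: [0.6001, 0.0767, 0.163]
tool_rot: [-0.0, 0.999, 0.048, 0.0]
contact_force: [-0.1, 0.1, -0.7]
gripper_width: 0.154
```

```bash
python3 - <<'E'
from h import *
rows(.5985,.0772,.162,5.6)
i=read_camera('wrist');cv2.imwrite('pics/w14.png',i)
E
```

```text
t 17.5 pos [0.6001 0.0767 0.163 ] yaw 5.55 w 13.1 F [-0.1  0.1 -0.7] q [-0.44  0.46  0.28  1.82 -0.16  0.88  0.01] | SHIFT [-1.6 -0.6  1. ] ROLL -0.001
```

View pics/w14.png

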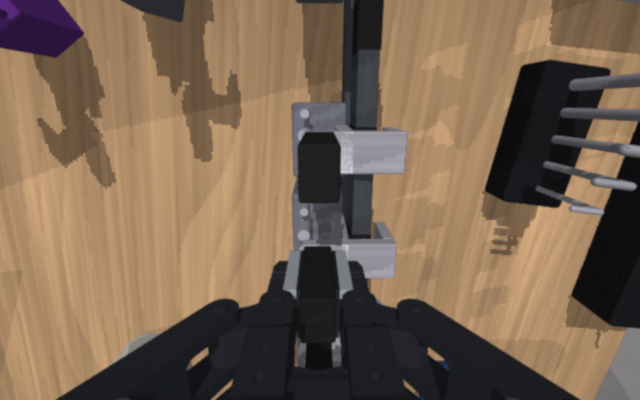

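Hooked the same way as before (lip beyond the rail at ~(385,235)). Release.

Emit:
{"method": "arm_command", "body": {"series": [[8,[1,0,1],0],[8,[1,0,1],0],[40,[1,0,1],0],[40,[1,0,1],0],[40,[1,0,1],0],[40,[1,0,-20],0],[40,[1,0,-50],0],[40,[1,0,-90],0]]}}

```text
t: 18.55
eef_pos: [0.6003, 0.0767, 0.2529]
tool_rot: [0.0, 0.999, 0.049, -0.001]
contact_force: [-0.6, 0.9, -0.3]
gripper_width: 0.466
```

```bash
python3 - <<'E'
from h import *
rows(.468,.228,.25,-12)
i=read_camera('wrist');cv2.imwrite('pics/w15.png',i)
E
```

```text
t 18.55 pos [0.6003 0.0767 0.2529] yaw 5.56 w 39.8 F [-0.6  0.9 -0.3] q [-0.46  0.37  0.3   1.74 -0.12  1.06 -0.02] | SHIFT [-117.  -163.4    3. ] ROLL 0.306
```

View pics/w15.png

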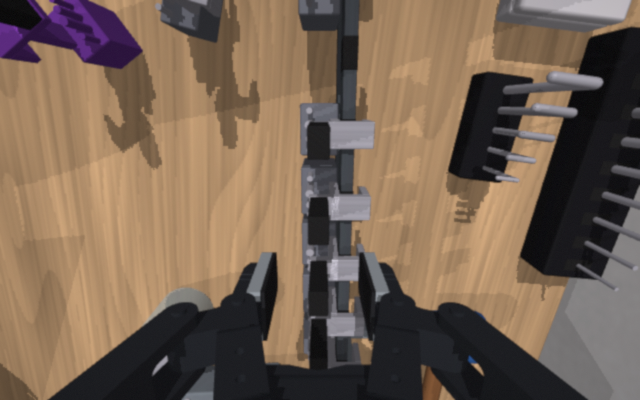

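C hangs in line. Next B.

Emit:
{"method": "arm_command", "body": {"series": [[60,[-117,-163,0],0.3],[60,[-117,-163,0],0.3],[60,[-117,-163,0],0.3],[60,[-117,-163,0],0.3],[60,[-117,-163,0],0.3],[60,[-117,-163,55],0.3],[60,[-117,-163,55],0.3],[60,[-117,-163,55],0.3]]}}

```text
t: 19.6
eef_pos: [0.4701, 0.2267, 0.1989]
tool_rot: [0.0, 0.995, -0.103, 0.001]
contact_force: [0.2, 0.6, 0.4]
gripper_width: 0.699
```

```bash
python3 - <<'E'
from h import *
rows(.468,.228,.136,-12)
m=camera_model('wrist');i=read_camera('wrist');np.save('m16.npy',m,allow_pickle=True);cv2.imwrite('pics/w16.png',i)
crop(i,260,150,140,150,5,'pics/w16a.png')
E
```

```text
t 19.6 pos [0.4701 0.2267 0.1989] yaw -11.77 w 59.7 F [0.2 0.6 0.4] q [-0.8   0.29  0.28  1.99 -0.1   0.88 -0.68] | SHIFT [-2.4 -0.8 62.9] ROLL 0.004
```

View pics/w16.png

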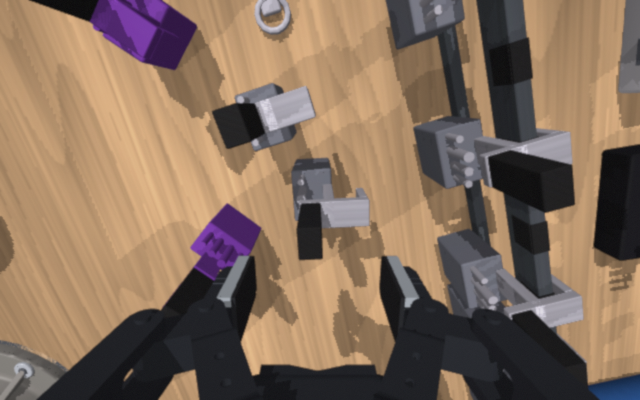

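View pics/w16a.png

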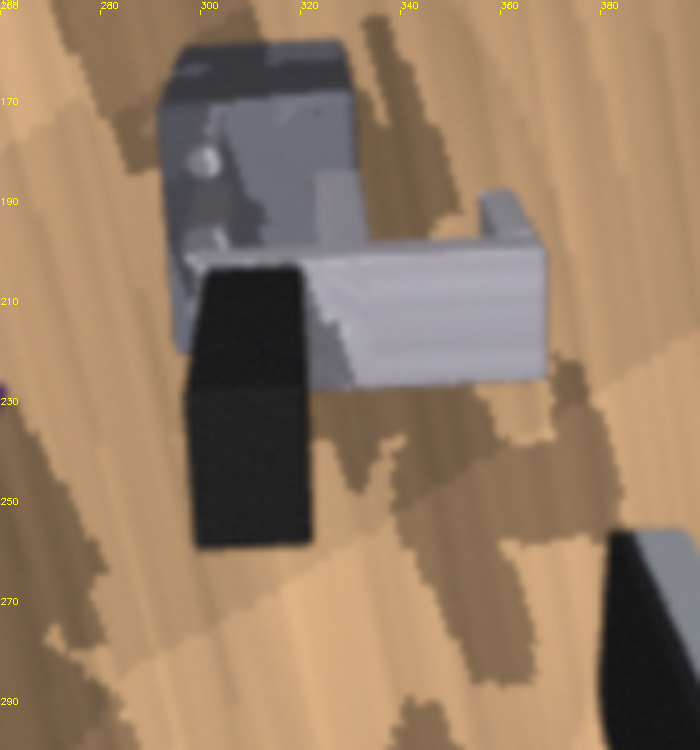

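```bash
python3 - <<'E'
from h import *
m=np.load('m16.npy',allow_pickle=True).item()
c=rect(m,'B',sc([(186,388),(306,385),(312,542),(195,548)],260,150,5),.16)
rect(m,'B hook',sc([(350,255),(545,245),(547,378),(355,386)],260,150,5),.112)
rows(c[0],c[1],.136,-11)
mt=camera_model('top')
print('purple stem',pt(mt,185+305/4,160+418/4,.16),'A',pt(mt,185+166/4,160+330/4,.16))
# purple block corners in wrist at z .06
for u,v in [(228,205),(261,233),(193,240)]: print(pt(m,u,v,.06))
rect(m,'gap2',[(511,210),(541,215),(549,248),(519,252)],.13)
E
```

```text
B [0.4678 0.2314 0.16  ] sides [13.1 19.  13.2 19.4] xyaw -9.4 -9.7
B hook [0.4942 0.227  0.112 ] sides [26.8 19.6 27.1 19.4] xyaw -8.9 -8.5
t 19.65 pos [0.4703 0.2272 0.1994] yaw -11.74 w 59.8 F [-0.2  0.8  0.1] q [-0.8   0.29  0.28  1.99 -0.1   0.88 -0.68] | SHIFT [-3.4 -3.5 63.4] ROLL -0.013
purple stem [0.37166546 0.19489171 0.16      ] A [0.43669838 0.29545277 0.16      ]
[0.39452032 0.23714038 0.06      ]
[0.41570104 0.20612909 0.06      ]
[0.35451426 0.21196515 0.06      ]
gap2 [0.6061 0.1973 0.13  ] sides [20.1 25.3 19.5 31.3] xyaw -12.4 10.0
```

Emit:
{"method": "arm_command", "body": {"series": [[60,[-3,-3.5,63],-0.035],[60,[-3,-3.5,63],-0.035],[60,[-3,-3.5,63],-0.035],[8,[-3,-3.5,63],-0.035],[8,[-3,-3.5,63],-0.035],[8,[-3,-3.5,63],-0.035],[8,[-3,-3.5,63],-0.035],[8,[-3,-3.5,63],-0.035]]}}

```text
t: 20.65
eef_pos: [0.4671, 0.2322, 0.136]
tool_rot: [-0.001, 0.996, -0.084, 0.001]
contact_force: [-2.2, 0.1, 6.2]
gripper_width: 0.159
```

```bash
python3 - <<'E'
from h import *
a=np.radians(5.6);g=np.array([.6242,.0798])+.112*np.array([-np.sin(a),np.cos(a)]);print(g)
t=g-.0253*np.array([np.cos(a),np.sin(a)]);print(t)
t=t-.068*np.array([np.cos(a),np.sin(a)])
rows(t[0],t[1],.215,5.6)
E
```

```text
[0.61327072 0.19126547]
[0.58809146 0.18879662]
t 20.65 pos [0.4671 0.2322 0.136 ] yaw -9.63 w 13.6 F [-2.2  0.1  6.2] q [-0.78  0.38  0.25  2.04 -0.13  0.74 -0.62] | SHIFT [ 61.   40.3 -78.9] ROLL -0.266
```

Emit:
{"method": "arm_command", "body": {"series": [[8,[0,0,-40],0],[8,[0,0,-79],0],[8,[20,14,-79],-0.1],[8,[40,27,-79],-0.2],[8,[61,40,-79],-0.265],[8,[61,40,-79],-0.265],[8,[61,40,-79],-0.265]]}}

```text
t: 21.52
eef_pos: [0.5192, 0.1826, 0.2137]
tool_rot: [-0.0, 0.999, 0.048, -0.0]
contact_force: [-0.6, 0.5, -1.7]
gripper_width: 0.155
```

```bash
python3 - <<'E'
from h import *
rows(.588,.1888,.215,5.6)
m=camera_model('wrist');i=read_camera('wrist');np.save('m17.npy',m,allow_pickle=True);cv2.imwrite('pics/w17.png',i)
crop(i,380,90,150,230,3,'pics/w17a.png')
E
```

```text
t 21.52 pos [0.5192 0.1826 0.2137] yaw 5.53 w 13.2 F [-0.6  0.5 -1.7] q [-0.66  0.31  0.26  1.91 -0.1   0.93 -0.26] | SHIFT [69.1  0.4 -1.4] ROLL -0.001
```

View pics/w17.png

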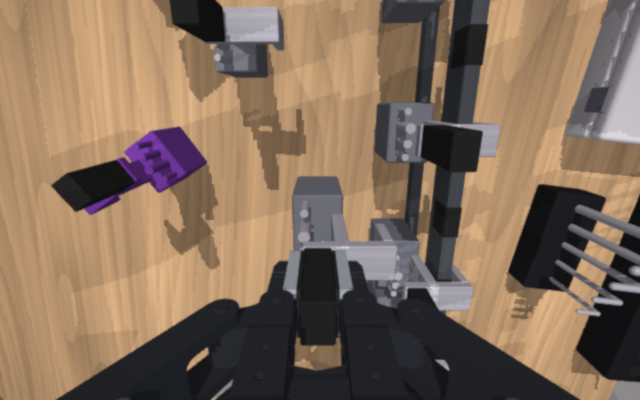

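View pics/w17a.png

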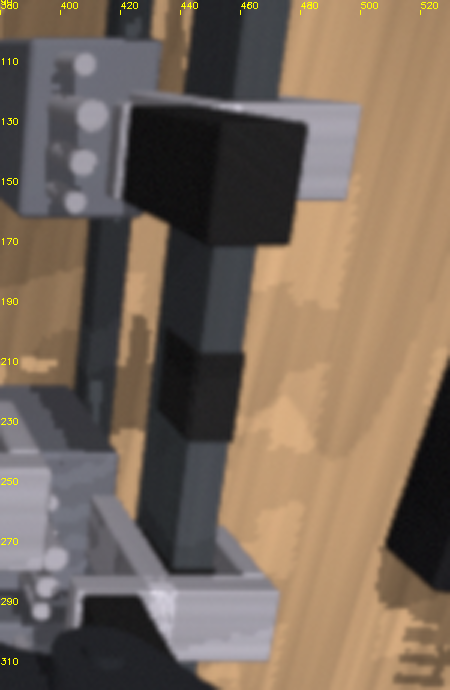

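```bash
python3 - <<'E'
from h import *
m=np.load('m17.npy',allow_pickle=True).item()
g=rect(m,'gap2',sc([(198,353),(244,353),(232,441),(187,438)],380,90,3),.13)
a=np.radians(5.6);t=g[:2]-.0253*np.array([np.cos(a),np.sin(a)]);rows(t[0],t[1],.215,5.6)
E
```

```text
gap2 [0.6126 0.1912 0.13  ] sides [10.5 21.7 10.6 20.9] xyaw 3.5 5.7
t 21.57 pos [0.519  0.1829 0.2137] yaw 5.58 w 13.0 F [-0.5  0.8 -1.7] q [-0.66  0.31  0.26  1.91 -0.1   0.93 -0.26] | SHIFT [68.7  0.8 -1.4] ROLL -0.0
```

Emit:
{"method": "arm_command", "body": {"series": [[8,[20,0.5,0],0],[8,[40,0.5,0],0],[8,[60,0.5,0],0],[8,[69.5,0.5,0],0],[8,[69.5,0.5,0],0],[8,[69.5,0.5,0],0]]}}

```text
t: 22.32
eef_pos: [0.5882, 0.1885, 0.2136]
tool_rot: [-0.0, 0.999, 0.049, -0.0]
contact_force: [0.0, -0.8, -1.4]
gripper_width: 0.154
```

```bash
python3 - <<'E'
from h import *
rows(.588,.1888,.1626,5.6)
i=read_camera('wrist');cv2.imwrite('pics/w18.png',i)
crop(i,290,90,120,200,3,'pics/w18a.png')
E
```

```text
t 22.32 pos [0.5882 0.1885 0.2136] yaw 5.58 w 13.2 F [ 0.  -0.8 -1.4] q [-0.61  0.42  0.26  1.75 -0.13  0.99 -0.2 ] | SHIFT [-0.1 -0.3 51. ] ROLL -0.0
```

View pics/w18a.png

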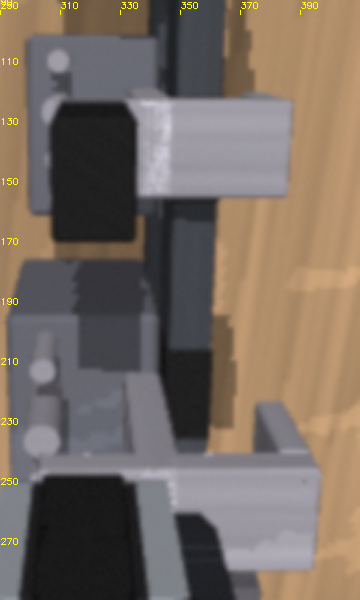

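Same geometry as C (rail top at px 346–360). Lower.

Emit:
{"method": "arm_command", "body": {"series": [[8,[0,0,12],0],[8,[0,0,24],0],[8,[0,0,36],0],[8,[0,0,44],0],[8,[0,0,49],0],[8,[0,0,51.5],0],[8,[0,0,51.5],0]]}}

```text
t: 23.25
eef_pos: [0.5893, 0.1884, 0.1625]
tool_rot: [-0.0, 0.999, 0.048, 0.0]
contact_force: [0.4, -0.8, -0.7]
gripper_width: 0.157
```

```bash
python3 - <<'E'
from h import *
rows(.588,.1888,.162,5.6)
i=read_camera('wrist');cv2.imwrite('pics/w19.png',i)
E
```

```text
t 23.25 pos [0.5893 0.1884 0.1625] yaw 5.56 w 13.4 F [ 0.4 -0.8 -0.7] q [-0.6   0.48  0.25  1.79 -0.15  0.89 -0.18] | SHIFT [-1.3 -0.5  0.5] ROLL -0.001
```

View pics/w19.png

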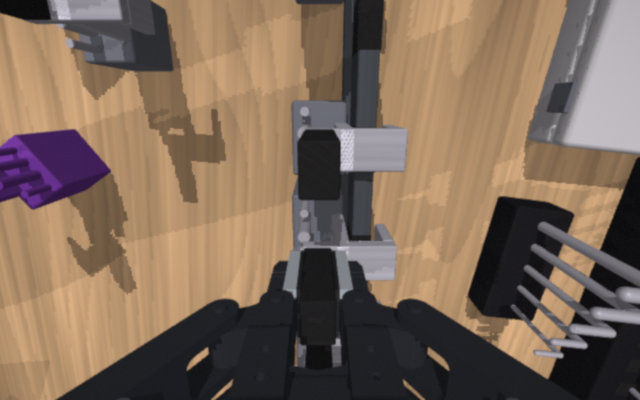

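Emit:
{"method": "arm_command", "body": {"series": [[8,[1,0,1],0],[8,[1,0,1],0],[40,[1,0,1],0],[40,[1,0,1],0],[40,[1,0,1],0],[40,[1,0,-20],0],[40,[1,0,-50],0],[40,[1,0,-90],0]]}}

```text
t: 24.3
eef_pos: [0.5895, 0.1882, 0.2523]
tool_rot: [0.0, 0.999, 0.048, -0.001]
contact_force: [0.2, 0.3, -0.2]
gripper_width: 0.466
```

```bash
python3 - <<'E'
from h import *
rows(.443,.296,.25,3)
m=camera_model('wrist');i=read_camera('wrist');np.save('m20.npy',m,allow_pickle=True);cv2.imwrite('pics/w20.png',i)
E
```

```text
t 24.3 pos [0.5895 0.1882 0.2523] yaw 5.56 w 39.8 F [ 0.2  0.3 -0.2] q [-0.62  0.39  0.27  1.71 -0.12  1.07 -0.21] | SHIFT [-135.4 -121.4    2.5] ROLL 0.045
```

View pics/w20.png

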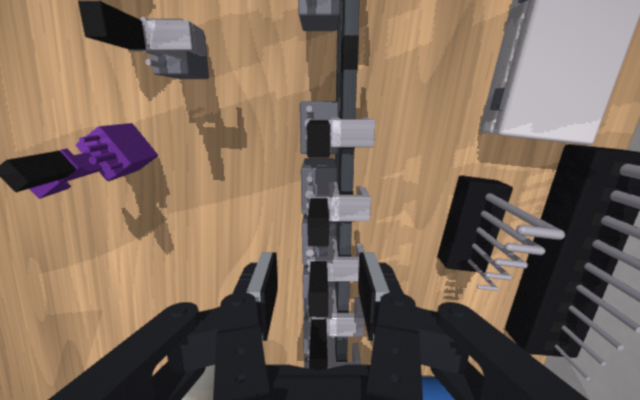

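Emit:
{"method": "arm_command", "body": {"series": [[60,[-135,-121,0],0.045],[60,[-135,-121,0],0.045],[60,[-135,-121,0],0.045],[60,[-135,-121,0],0.045],[60,[-135,-121,55],0.045],[60,[-135,-121,55],0.045],[60,[-135,-121,55],0.045]]}}

```text
t: 25.22
eef_pos: [0.4452, 0.2955, 0.1984]
tool_rot: [-0.0, 1.0, 0.025, 0.0]
contact_force: [0.6, 0.5, 0.2]
gripper_width: 0.701
```

```bash
python3 - <<'E'
from h import *
rows(.443,.296,.136,3)
m=camera_model('wrist');i=read_camera('wrist');np.save('m21.npy',m,allow_pickle=True);cv2.imwrite('pics/w21.png',i)
crop(i,260,150,140,150,5,'pics/w21a.png')
E
```

```text
t 25.23 pos [0.4452 0.2955 0.1984] yaw 2.9 w 59.9 F [0.6 0.5 0.2] q [-0.88  0.3   0.21  1.96 -0.08  0.89 -0.57] | SHIFT [-2.2 -0.6 62.4] ROLL -0.002
```

View pics/w21.png

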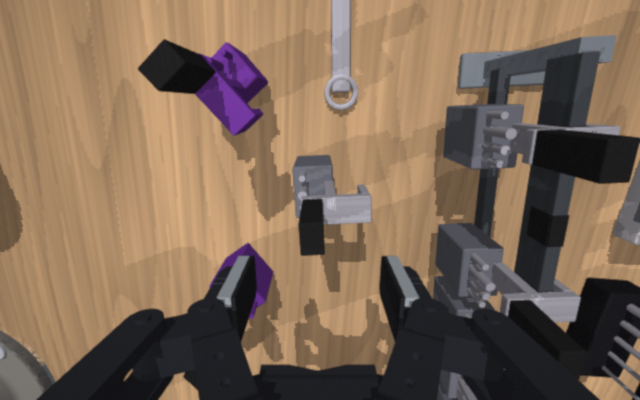

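View pics/w21a.png

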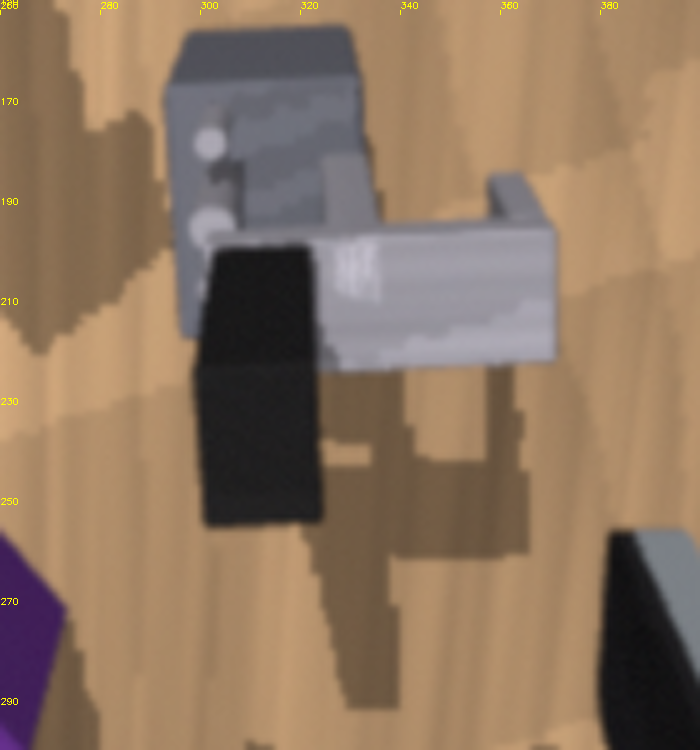

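```bash
python3 - <<'E'
from h import *
m=np.load('m21.npy',allow_pickle=True).item()
c=rect(m,'A',sc([(194,367),(314,363),(322,521),(205,525)],260,150,5),.16)
rect(m,'A hook',sc([(335,240),(552,230),(555,360),(330,368)],260,150,5),.112)
rows(c[0],c[1],.136,4)
print('purple1 stem',pt(m,165,65,.16))
E
```

```text
A [0.4427 0.3022 0.16  ] sides [13.  18.9 13.1 18.9] xyaw 5.0 5.8
A hook [0.4673 0.3043 0.112 ] sides [29.7 19.  31.6 18.8] xyaw 5.4 4.2
t 25.27 pos [0.4454 0.2959 0.1989] yaw 2.91 w 60.0 F [0.1 0.2 0.1] q [-0.88  0.3   0.21  1.95 -0.08  0.89 -0.57] | SHIFT [-2.5 -6.3 62.9] ROLL -0.019
purple1 stem [0.37012919 0.38693928 0.16      ]
```

Emit:
{"method": "arm_command", "body": {"series": [[60,[-2.5,-6,62.5],-0.04],[60,[-2.5,-6,62.5],-0.04],[60,[-2.5,-6,62.5],-0.04],[8,[-2.5,-6,62.5],-0.04],[8,[-2.5,-6,62.5],-0.04],[8,[-2.5,-6,62.5],-0.04],[8,[-2.5,-6,62.5],-0.04],[8,[-2.5,-6,62.5],-0.04]]}}

```text
t: 26.28
eef_pos: [0.4419, 0.3022, 0.136]
tool_rot: [-0.001, 0.999, 0.046, 0.001]
contact_force: [-1.2, -0.4, 6.7]
gripper_width: 0.154
```

```bash
python3 - <<'E'
from h import *
a=np.radians(5.6);g=np.array([.6129,.1912])+.112*np.array([-np.sin(a),np.cos(a)]);print(g)
t=g-.0253*np.array([np.cos(a),np.sin(a)]);print(t)
t=t-.068*np.array([np.cos(a),np.sin(a)])
rows(t[0],t[1],.215,5.6)
E
```

```text
[0.60197072 0.30266547]
[0.57679146 0.30019662]
t 26.27 pos [0.4419 0.3022 0.136 ] yaw 5.26 w 13.2 F [-1.2 -0.4  6.7] q [-0.87  0.39  0.19  2.   -0.1   0.75 -0.53] | SHIFT [ 66.3  14.6 -78.9] ROLL -0.006
```

Emit:
{"method": "arm_command", "body": {"series": [[8,[0,0,-40],0],[8,[0,0,-79],0],[8,[22,5,-79],-0.006],[8,[44,10,-79],-0.006],[8,[66,14.5,-79],-0.006],[8,[66,14.5,-79],-0.006],[8,[66,14.5,-79],-0.006]]}}

```text
t: 27.15
eef_pos: [0.5073, 0.2933, 0.2135]
tool_rot: [0.0, 0.999, 0.049, -0.001]
contact_force: [-0.7, 1.3, -0.7]
gripper_width: 0.156
```

```bash
python3 - <<'E'
from h import *
rows(.5768,.3002,.215,5.6)
m=camera_model('wrist');i=read_camera('wrist');np.save('m22.npy',m,allow_pickle=True);cv2.imwrite('pics/w22.png',i)
crop(i,380,90,150,230,3,'pics/w22a.png')
E
```

```text
t 27.15 pos [0.5073 0.2933 0.2135] yaw 5.63 w 13.4 F [-0.7  1.3 -0.7] q [-0.81  0.37  0.22  1.82 -0.1   0.96 -0.44] | SHIFT [69.9 -0.  -1.6] ROLL 0.0
```

View pics/w22.png

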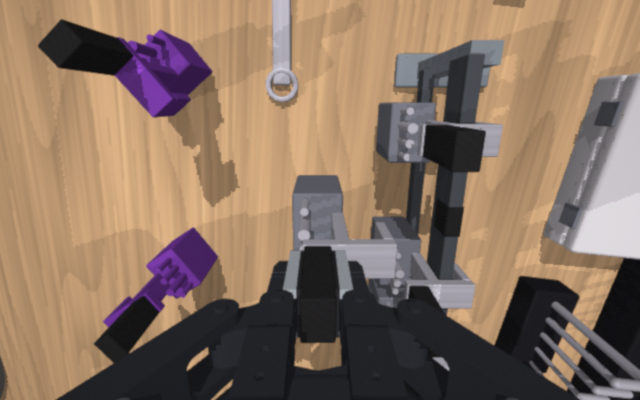

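View pics/w22a.png

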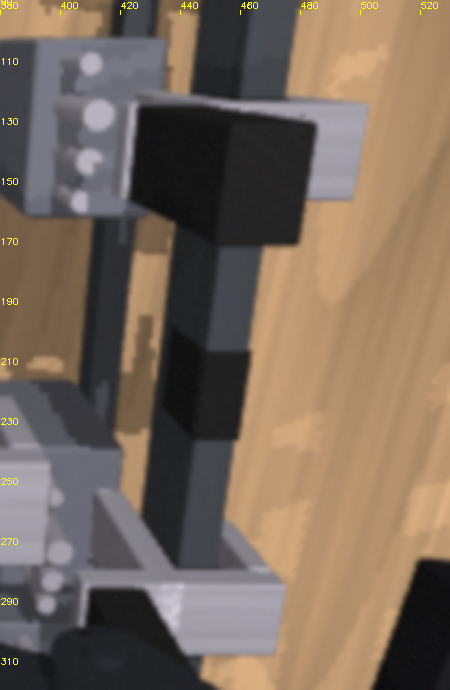

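```bash
python3 - <<'E'
from h import *
m=np.load('m22.npy',allow_pickle=True).item()
g=rect(m,'gap3',sc([(205,350),(251,350),(238,439),(193,437)],380,90,3),.13)
a=np.radians(5.6);t=g[:2]-.0253*np.array([np.cos(a),np.sin(a)]);rows(t[0],t[1],.215,5.6)
E
```

```text
gap3 [0.6019 0.3029 0.13  ] sides [10.4 21.9 10.6 21.4] xyaw 4.3 5.5
t 27.2 pos [0.5071 0.2935 0.2136] yaw 5.66 w 13.5 F [ 0.  -0.5 -1.3] q [-0.81  0.37  0.22  1.82 -0.1   0.96 -0.44] | SHIFT [70.  -0.  -1.5] ROLL 0.001
```

Emit:
{"method": "arm_command", "body": {"series": [[8,[20,0,0],0],[8,[40,0,0],0],[8,[60,0,0],0],[8,[70.5,0,0],0],[8,[70.5,0,0],0],[8,[70.5,0,0],0]]}}

```text
t: 27.95
eef_pos: [0.5774, 0.3004, 0.2137]
tool_rot: [-0.0, 0.999, 0.049, -0.0]
contact_force: [-0.4, 0.2, -1.2]
gripper_width: 0.158
```

```bash
python3 - <<'E'
from h import *
rows(.5768,.3002,.1626,5.6)
i=read_camera('wrist');cv2.imwrite('pics/w23.png',i)
crop(i,290,90,120,200,3,'pics/w23a.png')
E
```

```text
t 27.95 pos [0.5774 0.3004 0.2137] yaw 5.65 w 13.5 F [-0.4  0.2 -1.2] q [-0.74  0.48  0.23  1.66 -0.12  1.02 -0.37] | SHIFT [-0.6  0.1 51.1] ROLL 0.001
```

View pics/w23a.png

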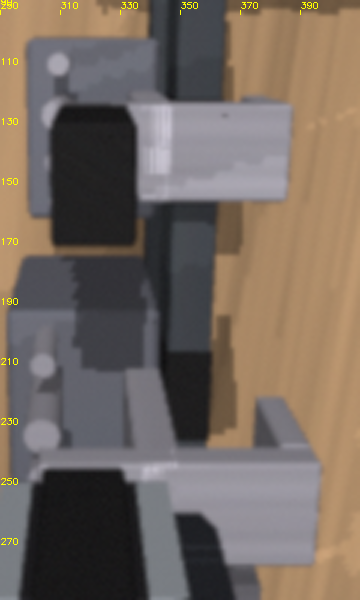

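Emit:
{"method": "arm_command", "body": {"series": [[8,[0,0,12],0],[8,[0,0,24],0],[8,[0,0,36],0],[8,[0,0,44],0],[8,[0,0,49],0],[8,[0,0,51.5],0],[8,[0,0,51.5],0]]}}

```text
t: 28.88
eef_pos: [0.5787, 0.3003, 0.1626]
tool_rot: [-0.0, 0.999, 0.049, 0.0]
contact_force: [-0.7, -0.2, -1.8]
gripper_width: 0.154
```

```bash
python3 - <<'E'
from h import *
rows(.577,.3002,.162,5.6)
i=read_camera('wrist');cv2.imwrite('pics/w24.png',i)
E
```

```text
t 28.88 pos [0.5787 0.3003 0.1626] yaw 5.61 w 13.1 F [-0.7 -0.2 -1.8] q [-0.73  0.53  0.22  1.7  -0.14  0.92 -0.36] | SHIFT [-1.7 -0.1  0.6] ROLL 0.0
```

View pics/w24.png

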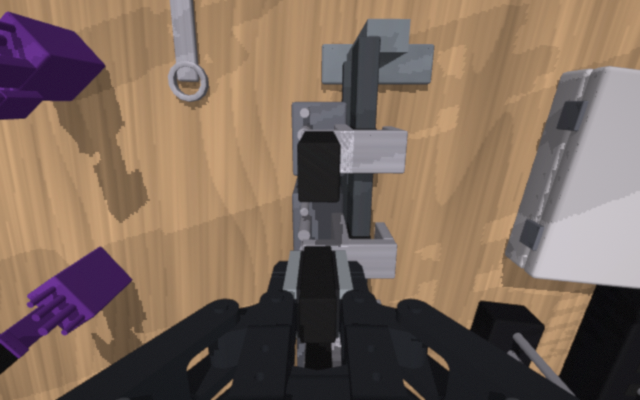

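Emit:
{"method": "arm_command", "body": {"series": [[8,[1,0,1],0],[8,[1,0,1],0],[40,[1,0,1],0],[40,[1,0,1],0],[40,[1,0,1],0],[40,[1,0,-20],0],[40,[1,0,-50],0],[40,[1,0,-90],0]]}}

```text
t: 29.92
eef_pos: [0.5789, 0.3, 0.2523]
tool_rot: [0.001, 0.999, 0.049, -0.001]
contact_force: [-0.3, 0.5, 0.2]
gripper_width: 0.466
```

```bash
python3 - <<'E'
from h import *
rows(.53,0,.26,-28)
i=read_camera('wrist');cv2.imwrite('pics/w25.png',i)
i=read_camera('scene');crop(i,240,140,160,130,5,'pics/s25.png')
i=read_camera('top');crop(i,185,150,200,130,4,'pics/t25.png')
E
```

```text
t 29.93 pos [0.5789 0.3    0.2523] yaw 5.61 w 39.8 F [-0.3  0.5  0.2] q [-0.75  0.44  0.24  1.62 -0.12  1.09 -0.38] | SHIFT [-78.1 293.8  -7.3] ROLL 0.587
```

View pics/s25.png

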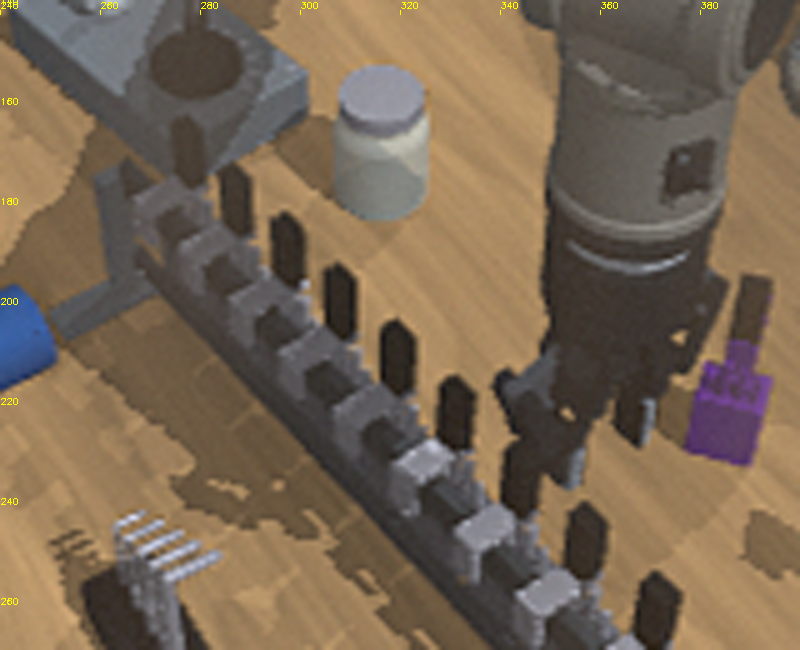

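View pics/w25.png

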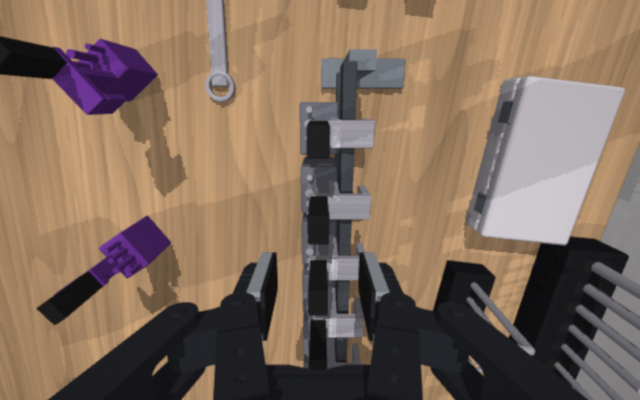

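Emit:
{"method": "arm_command", "body": {"series": [[60,[-78,294,-8],0.6],[60,[-78,294,-8],0.6],[60,[-78,294,-8],0.6],[60,[-78,294,-8],0.6],[60,[-78,294,-8],0.6],[60,[-78,294,-8],0.6]]}}

```text
t: 30.82
eef_pos: [0.5291, -0.0053, 0.2597]
tool_rot: [0.001, 0.968, -0.252, -0.0]
contact_force: [0.3, 0.4, -0.4]
gripper_width: 0.703
```

```bash
python3 - <<'E'
from h import *
rows(.52,-.281,.25,-33)
E
```

```text
t 30.82 pos [ 0.5291 -0.0053  0.2597] yaw -29.25 w 60.0 F [ 0.3  0.4 -0.4] q [-0.51  0.24  0.48  1.91 -0.13  1.02 -0.49] | SHIFT [126.8 245.   10.1] ROLL 0.066
```

Emit:
{"method": "arm_command", "body": {"series": [[60,[127,245,10],0.066],[60,[127,245,10],0.066],[60,[127,245,10],0.066],[60,[127,245,10],0.066],[60,[127,245,10],0.066],[60,[127,245,70],0.066],[60,[127,245,70],0.066],[60,[127,245,70],0.066]]}}

```text
t: 31.82
eef_pos: [0.5247, -0.2752, 0.191]
tool_rot: [0.0, 0.96, -0.28, -0.0]
contact_force: [-0.5, -0.7, 0.7]
gripper_width: 0.703
```

```bash
python3 - <<'E'
from h import *
rows(.52,-.281,.081,-33)
m=camera_model('wrist');i=read_camera('wrist');np.save('m26.npy',m,allow_pickle=True);cv2.imwrite('pics/w26.png',i)
crop(i,200,110,200,150,4,'pics/w26a.png')
E
```

```text
t 31.82 pos [ 0.5247 -0.2752  0.191 ] yaw -32.47 w 60.0 F [-0.5 -0.7  0.7] q [-0.04  0.45  0.55  1.84 -0.29  0.93  0.07] | SHIFT [ -0.8   7.4 110. ] ROLL 0.009
```

View pics/w26.png

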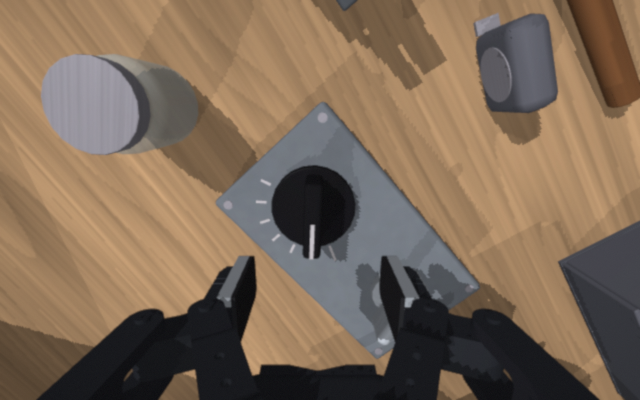

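View pics/w26a.png

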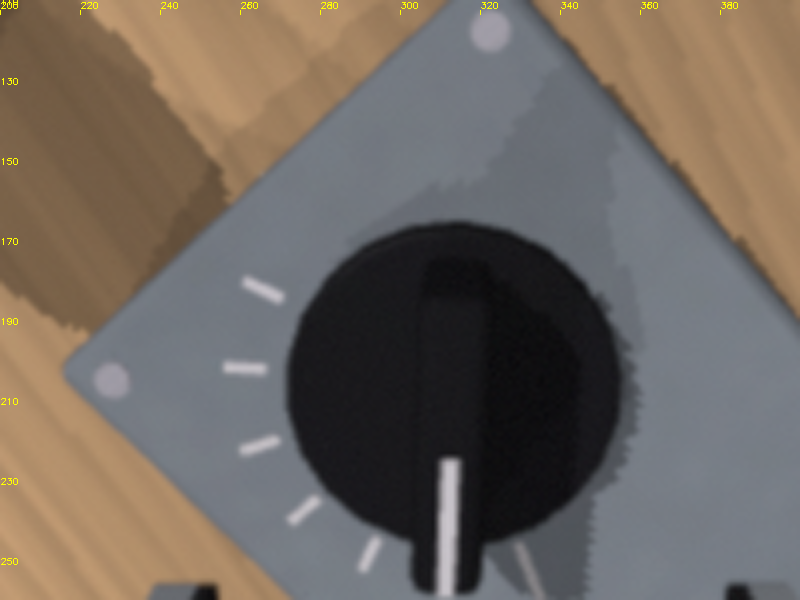

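```bash
python3 - <<'E'
from h import *
m=np.load('m26.npy',allow_pickle=True).item()
g=lambda x,y,z: pt(m,200+x/4,110+y/4,z)
print('disc L/R/top/bot',[g(*p,.06)[:2].round(4).tolist() for p in [(288,385),(621,385),(455,222),(455,545)]])
D=np.mean([g(*p,.06) for p in [(288,385),(621,385),(455,222),(455,545)]],0);print(D)
b1=g(452,298,.095);b2=g(448,593,.095);d=b2-b1;print('bar',b1,b2,(b1+b2)/2,np.linalg.norm(d),np.degrees(np.arctan2(d[1],d[0])))
for p in [(530,570),(370,553),(303,508),(260,446),(245,368),(262,290)]:
    v=g(*p,.051)-D;print(np.degrees(np.arctan2(v[1],v[0])).round(1),np.linalg.norm(v[:2]).round(3))
rows(D[0],D[1],.081,-33)
E
```

```text
disc L/R/top/bot [[0.4912, -0.258], [0.5501, -0.2954], [0.5393, -0.2478], [0.501, -0.3077]]
[ 0.52038221 -0.27723676  0.06      ]
bar [ 0.53540718 -0.2536539   0.095     ] [ 0.50355851 -0.30187723  0.095     ] [ 0.51948285 -0.27776557  0.095     ] 0.05779123989171214 -123.44241823064378
-102.5 0.049
-147.1 0.047
-170.0 0.046
168.5 0.046
145.7 0.045
122.9 0.045
t 31.88 pos [ 0.5252 -0.2755  0.1918] yaw -32.47 w 60.2 F [ 0.4 -0.1  0.5] q [-0.04  0.45  0.56  1.84 -0.29  0.93  0.08] | SHIFT [ -3.3   4.1 110.8] ROLL 0.009
```

Emit:
{"method": "arm_command", "body": {"series": [[50,[-4,4,50],0.015],[50,[-4,4,80],0.015],[50,[-4,4,110.5],0.015],[50,[-4,4,110.5],0.015],[50,[-4,4,110.5],0.015]]}}

```text
t: 32.5
eef_pos: [0.52, -0.2775, 0.0819]
tool_rot: [0.0, 0.958, -0.287, 0.002]
contact_force: [0.4, 0.0, 0.7]
gripper_width: 0.582
```

```bash
python3 - <<'E'
from h import *
rows(.520,-.2775,.081,-33.4)
i=read_camera('wrist');cv2.imwrite('pics/w27.png',i)
E
```

```text
t 32.5 pos [ 0.52   -0.2775  0.0819] yaw -33.38 w 49.7 F [0.4 0.  0.7] q [ 0.03  0.59  0.47  1.92 -0.39  0.72  0.15] | SHIFT [ 0.  -0.   0.9] ROLL 0.0
```

View pics/w27.png

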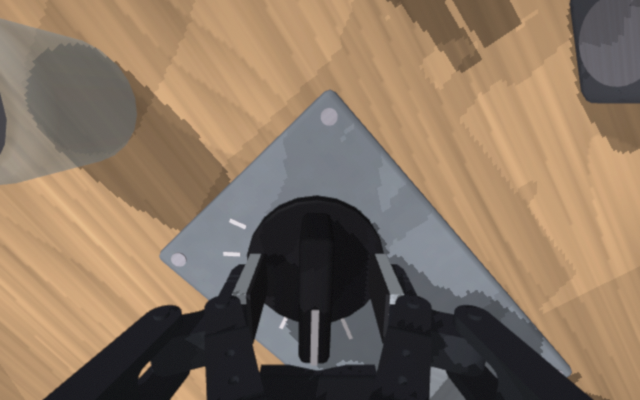

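Centred on the bar. Close and turn clockwise 1.6 rad (from mark 1 to 5).

Emit:
{"method": "arm_command", "body": {"series": [[8,[0,0,0],0],[8,[0,0,0],0],[8,[0,0,0],0],[8,[0,0,0],0],[8,[0,0,0],0.1],[8,[0,0,0],0.25],[8,[0,0,0],0.4],[8,[0,0,0],0.55]], "squeeze": 40}}

```text
t: 33.55
eef_pos: [0.5195, -0.2779, 0.0808]
tool_rot: [-0.0, 0.843, -0.539, 0.001]
contact_force: [1.8, -1.1, 2.1]
gripper_width: 0.16
```

Emit:
{"method": "arm_command", "body": {"series": [[8,[0,0,0],0.15],[8,[0,0,0],0.3],[8,[0,0,0],0.45],[8,[0,0,0],0.6],[8,[0,0,0],0.75],[8,[0,0,0],0.9],[8,[0,0,0],1.05],[8,[0,0,0],1.05]]}}

```text
t: 34.55
eef_pos: [0.5193, -0.2797, 0.0808]
tool_rot: [-0.0, -0.46, 0.888, -0.003]
contact_force: [1.0, -6.3, 0.6]
gripper_width: 0.16
```

```bash
python3 - <<'E'
from h import *
rows(.520,-.2775,.081,-33.4-91.7)
i=read_camera('wrist');cv2.imwrite('pics/w28.png',i)
E
```

```text
t 34.55 pos [ 0.5193 -0.2797  0.0808] yaw -125.25 w 13.7 F [ 1.  -6.3  0.6] q [-0.24  0.74  0.89  1.94 -0.77  0.84 -1.12] | SHIFT [-2.2  0.7 -0.2] ROLL -0.003
```

View pics/w28.png

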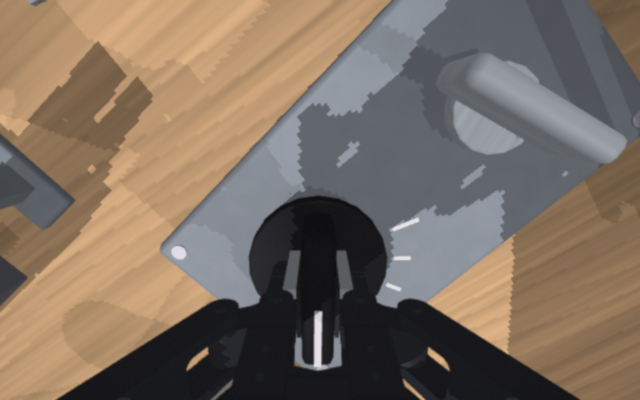

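Emit:
{"method": "arm_command", "body": {"series": [[50,[0,0,0],0],[50,[0,0,0],0],[50,[0,0,0],0],[50,[0,0,0],0],[60,[0,0,-50],0],[60,[0,0,-100],0],[60,[0,0,-130],0],[60,[0,0,-130],0]]}}

```text
t: 35.6
eef_pos: [0.5195, -0.2778, 0.212]
tool_rot: [0.002, -0.461, 0.887, -0.001]
contact_force: [0.5, -0.5, -1.1]
gripper_width: 0.702
```

```bash
python3 - <<'E'
from h import *
rows(.538,-.3875,.215,-62)
m=camera_model('wrist');i=read_camera('wrist');np.save('m29.npy',m,allow_pickle=True);cv2.imwrite('pics/w29.png',i)
crop(i,220,110,200,150,4,'pics/w29a.png')
E
```

```text
t 35.6 pos [ 0.5195 -0.2778  0.212 ] yaw -125.07 w 60.0 F [ 0.5 -0.5 -1.1] q [-0.36  0.59  1.07  1.85 -0.59  1.06 -1.24] | SHIFT [ 79.1 -78.2  -2.8] ROLL -1.101
```

View pics/w29.png

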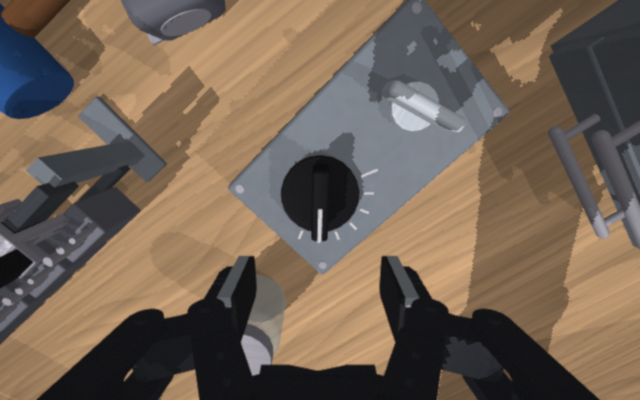

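View pics/w29a.png

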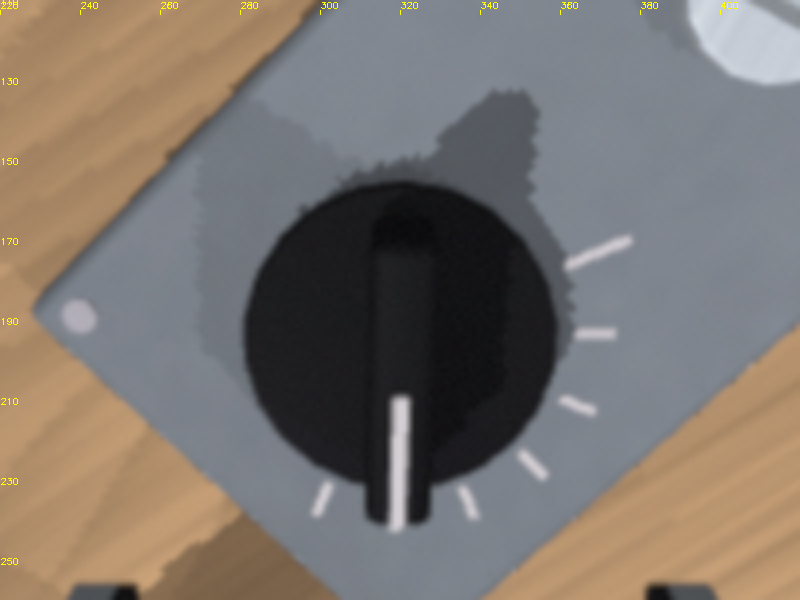

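Emit:
{"method": "arm_command", "body": {"series": [[60,[79,-78,0],-1.1],[60,[79,-78,0],-1.1],[60,[79,-78,0],-1.1],[60,[79,-78,0],-1.1],[60,[79,-78,0],-1.1],[60,[79,-78,0],-1.1],[60,[79,-78,0],-1.1],[60,[79,-78,50],-1.1]]}}

```text
t: 36.65
eef_pos: [0.5388, -0.3882, 0.1619]
tool_rot: [-0.0, 0.856, -0.517, 0.003]
contact_force: [0.9, -0.2, -1.0]
gripper_width: 0.699
```

```bash
python3 - <<'E'
from h import *
rows(.538,-.3870,.082,-62.4)
m=camera_model('wrist');i=read_camera('wrist');np.save('m30.npy',m,allow_pickle=True);cv2.imwrite('pics/w30.png',i)
E
```

```text
t 36.65 pos [ 0.5388 -0.3882  0.1619] yaw -62.28 w 59.7 F [ 0.9 -0.2 -1. ] q [ 0.07  0.63  0.68  1.7  -0.47  0.97 -0.17] | SHIFT [-1.9  0.5 79.9] ROLL 0.002
```

View pics/w30.png

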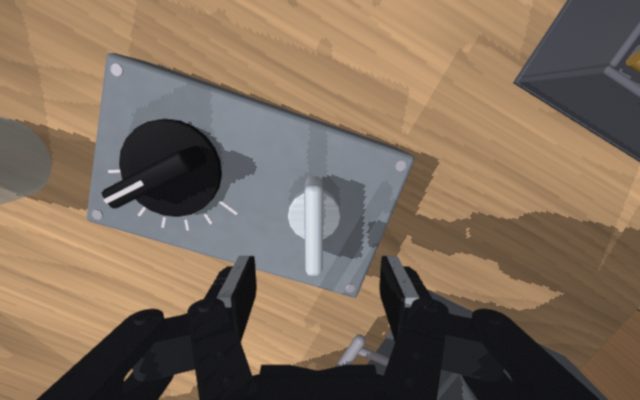

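Emit:
{"method": "arm_command", "body": {"series": [[50,[-1,0,40],0],[50,[-1,0,80],0],[50,[-1,0,80],0],[50,[-1,0,80],0],[8,[-1,0,80],0],[8,[-1,0,80],0],[8,[-1,0,80],0],[8,[-1,0,80],0]], "squeeze": 50}}

```text
t: 37.7
eef_pos: [0.5373, -0.3864, 0.0813]
tool_rot: [-0.0, 0.857, -0.515, 0.001]
contact_force: [-0.4, 0.1, 6.3]
gripper_width: 0.134
```

Emit:
{"method": "arm_command", "body": {"series": [[8,[0,0,0],0],[8,[0,0,0],0.15],[8,[0,0,0],0.3],[8,[0,0,0],0.45],[8,[0,0,0],0.6],[8,[0,0,0],0.75],[8,[0,0,0],0.88],[8,[0,0,0],0.96]]}}

```text
t: 38.7
eef_pos: [0.5373, -0.3879, 0.0813]
tool_rot: [-0.0, -0.52, 0.854, -0.003]
contact_force: [1.3, -6.1, 2.9]
gripper_width: 0.129
```

Emit:
{"method": "arm_command", "body": {"series": [[8,[0,0,0],0],[8,[0,0,0],0],[8,[0,0,0],0]]}}

```text
t: 39.08
eef_pos: [0.5373, -0.3879, 0.0813]
tool_rot: [0.0, -0.522, 0.853, -0.003]
contact_force: [1.7, -5.0, 4.4]
gripper_width: 0.133
```

```bash
python3 - <<'E'
from h import *
rows(.538,-.3870,.082,-117)
i=read_camera('wrist');cv2.imwrite('pics/w31.png',i)
E
```

```text
t 39.08 pos [ 0.5373 -0.3879  0.0813] yaw -117.04 w 11.4 F [ 1.7 -5.   4.4] q [-0.02  0.82  0.85  1.75 -0.75  0.92 -0.9 ] | SHIFT [-1.2 -0.2 -0.7] ROLL -0.001
```

View pics/w31.png

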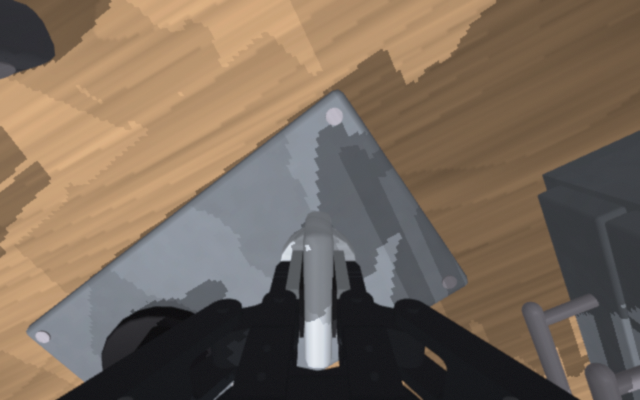

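Emit:
{"method": "arm_command", "body": {"series": [[50,[0,0,0],0],[50,[0,0,0],0],[50,[0,0,0],0],[50,[0,0,0],0],[60,[0,0,-50],0],[60,[0,0,-100],0],[60,[0,0,-160],0],[60,[0,0,-160],0]]}}

```text
t: 40.12
eef_pos: [0.5377, -0.388, 0.245]
tool_rot: [0.002, -0.522, 0.853, -0.004]
contact_force: [0.0, -0.3, -0.5]
gripper_width: 0.704
```

```bash
python3 - <<'E'
from h import *
rows(.538,-.3870,.25,-117)
m=camera_model('wrist');i=read_camera('wrist');cv2.imwrite('pics/w32.png',i)
e1=read_camera('top');crop(e1,185,150,200,130,4,'pics/t32.png')
i=read_camera('scene');crop(i,240,110,200,190,3,'pics/s32.png')
E
```

```text
t 40.12 pos [ 0.5377 -0.388   0.245 ] yaw -117.08 w 60.1 F [ 0.  -0.3 -0.5] q [-0.12  0.65  1.01  1.64 -0.59  1.17 -1.01] | SHIFT [-1.   0.2 -5. ] ROLL -0.001
```

View pics/w32.png

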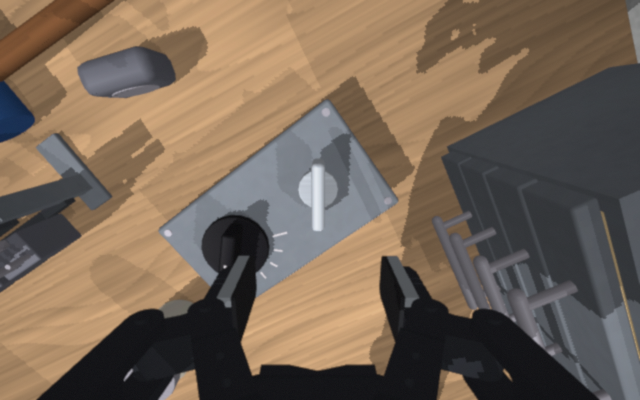

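View pics/t32.png

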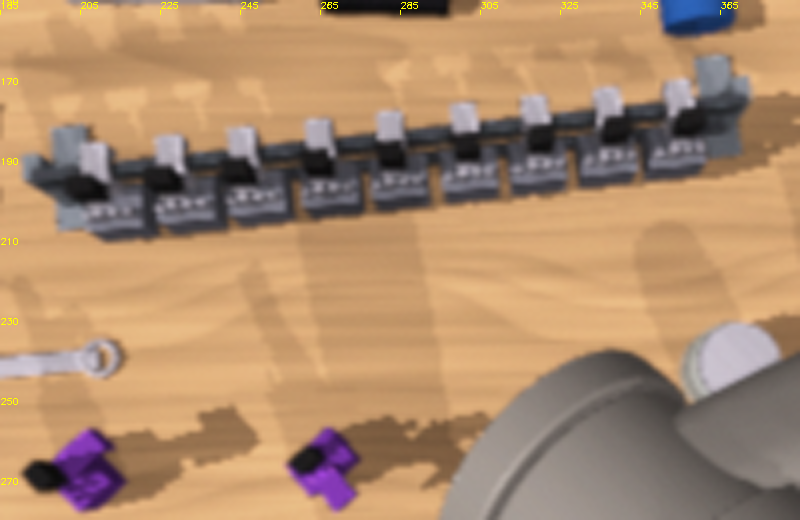

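View pics/s32.png

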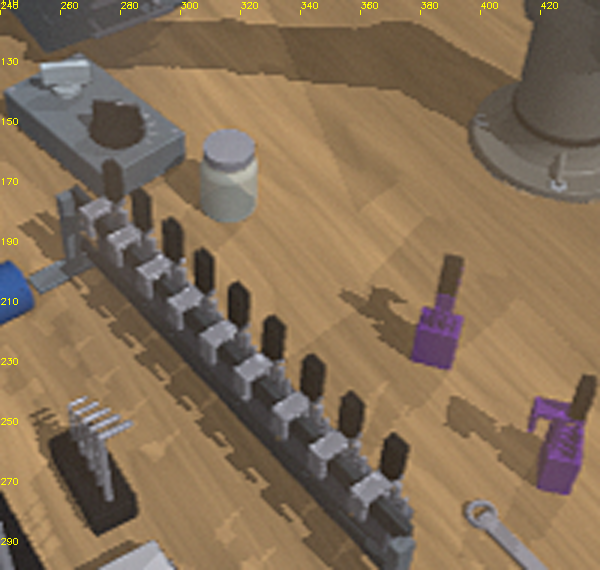

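All nine caddies hang in line, the purple look-alikes haven't been touched, the wing is back at its starting angle, and the arm is clear of everything. Handing in.

```bash
python3 -c "
from station import bot
print(bot.hand_in())"
```

```text
the job is handed in; nothing more can be done
None
```

The job is done and handed in at about 40 s of the 208 s allowed; `hand_in` gives no verdict.

- **Lock, opening:** I turned the knob 0.95 rad anticlockwise, past its click, as step 1.
- **Caddies:** All four grey loose caddies now hang in places 2, 4, 6 and 8. The last top and scene pictures show all nine caddies in line on the rail. The purple look-alikes and the other things on the bench look as they were.
- **Dial:** It started at mark 1, and I turned it 1.6 rad clockwise and let go. Close pictures taken right after release showed the pointer covering mark 5. In the final wrist view the gripper partly hides the dial, so I could not read the pointer again after locking; I did not go near the dial in that time.
- **Lock, closing:** I turned the knob back clockwise to its starting angle (tool yaw −117° both times), which puts it past the click.

**Checks:** The contact forces I read at the end of each move stayed below about 14 N. The arm ended about 0.16 m above the knob, touching nothing. One disagreement: the top camera put things about 6 mm nearer the robot in x than the wrist camera did. I used the wrist values, and every grasp agreed with them.

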